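Lay the bottle that is due on the empty slope

TASK

One of the two large amber bottles standing on the bench is due: the one that the bench timer stands beside. Lay that bottle on its side in whichever of the two sloping rests is empty, as the bottle in the other rest already lies: cap up the slope, its foot right down against the stop. Let go of it there, and leave the other bottles and everything else where they are.

Things in the scene. Friction and masses are not known exactly. Their poses are not given: they have to be found in the camera images.
- bottle_1: one of two alike standing bottles: amber screw-cap bottle, 45 mm in diameter and 90 mm tall over its cap (body 0 to 66 mm, then a cap 28 mm across), about 150 g; origin at the centre of its foot, z along its axis towards the cap
- bottle_2: one of two alike standing bottles: amber screw-cap bottle, 45 mm in diameter and 90 mm tall over its cap (body 0 to 66 mm, then a cap 28 mm across), about 150 g; origin at the centre of its foot, z along its axis towards the cap
- laid_bottle: a third, identical bottle that already lies in one of the two rests (origin at its foot, z towards its cap)
- timer: pale grey wedge-shaped bench timer with display and three keys, 44 x 64 x 56 mm, origin at the centre of its underside; it stands about 85 mm (centre to centre) from the bottle that is due, behind it and to its right as seen from the robot, and more than 120 mm from the other
- beaker: empty glass beaker, 54 mm in diameter and 70 mm tall, a bystander behind the other bottle, origin at its underside
- oil_bottle: small amber dropper bottle, 32 x 34 x 62 mm, a bystander, origin at its underside
- rest_1: grey sloping V-rest for one bottle, fixed with the other, 150 mm beside it, on a flat base plate; foot 110 x 50 mm, about 60 mm high. Its x axis points level, up the slope; the 90-degree trough of two low walls (80 mm long) rises at 20 degrees towards +x, with a stop plate at its low end. Origin at the centre of its underside; z up. It may be empty or hold the laid bottle
- rest_2: the other one, identical: grey sloping V-rest for one bottle, fixed with the other, 150 mm beside it, on a flat base plate; foot 110 x 50 mm, about 60 mm high. Its x axis points level, up the slope; the 90-degree trough of two low walls (80 mm long) rises at 20 degrees towards +x, with a stop plate at its low end. Origin at the centre of its underside; z up. It may be empty or hold the laid bottle
- rest_1_seat (a point): where the centre of the foot of a properly laid bottle comes to lie in rest_1: against the stop plate, 31.8 mm above the bottom of the V square to the slope; the bottle's axis then runs from here up the slope (20 degrees above level, towards the rest's +x)
- rest_2_seat (a point): where the centre of the foot of a properly laid bottle comes to lie in rest_2: against the stop plate, 31.8 mm above the bottom of the V square to the slope; the bottle's axis then runs from here up the slope (20 degrees above level, towards the rest's +x)
Not all that is in view belongs to the job. Leave any blue or purple look-alike of the bottle_2 alone.

How it is judged:
At the end, for the whole second after the job is handed in: The bottle beside the timer lies released and still in the empty rest: foot within 6 mm of its seat, axis sloping 15 to 25 degrees, cap up the slope. The other standing bottle and the timer moved under 20 mm, that bottle upright, the laid bottle under 12 mm, beaker and oil bottle under 30 mm (((((distance between bottle_1 and rest_1_seat below 0.006 m and angle between bottle_1's own z axis and vertical between 1.13 and 1.31 rad and angle between the z axis of bottle_1 and the x axis of rest_1, either way round below 0.42 rad) or (distance between bottle_1 and rest_2_seat below 0.006 m and angle between bottle_1's own z axis and vertical between 1.13 and 1.31 rad and angle between the z axis of bottle_1 and the x axis of rest_2, either way round below 0.42 rad)) and linear speed of bottle_1 below 0.01 m/s and horizontal distance between timer and bottle_2 above 0.12 m and distance of bottle_2 from where it was at the start of the episode below 0.02 m and angle between bottle_2's own z axis and vertical below 0.1 rad) or (((distance between bottle_2 and rest_1_seat below 0.006 m and angle between bottle_2's own z axis and vertical between 1.13 and 1.31 rad and angle between the z axis of bottle_2 and the x axis of rest_1, either way round below 0.42 rad) or (distance between bottle_2 and rest_2_seat below 0.006 m and angle between bottle_2's own z axis and vertical between 1.13 and 1.31 rad and angle between the z axis of bottle_2 and the x axis of rest_2, either way round below 0.42 rad)) and linear speed of bottle_2 below 0.01 m/s and horizontal distance between timer and bottle_1 above 0.12 m and distance of bottle_1 from where it was at the start of the episode below 0.02 m and angle between bottle_1's own z axis and vertical below 0.1 rad)) and distance of laid_bottle from where it was at the start of the episode below 0.012 m and distance of timer from where it was at the start of the episode below 0.02 m and distance of each of beaker, oil_bottle from where it was at the start of the episode below 0.03 m); the robot touches nothing.
It fails at once if the bottle that already lies in a rest is pushed out of place (distance of laid_bottle from where it was at the start of the episode above 0.015 m).
It fails at once if a bystander is knocked away (distance of any of timer, beaker, oil_bottle from where it was at the start of the episode above 0.05 m).
It also fails if it takes over 42 s, if anything falls off the work surface, if the arm or the gripper's body presses on something with over 40 N, if the wrist force passes 120 N, or if a joint passes its speed limit or range.

ROBOT

A 6-joint arm with a two-finger parallel gripper is mounted at the origin on a cart in front of the work surface, level with it; the furniture and walls round the work are solid. World frame = base frame: x ahead of the robot, y to its left, z up, the work surface at z = 0. Lengths are in m, angles in rad, forces in N, time in s.
With the tool pointing down it reaches from about 0.3 to 0.875 m from the base axis. Payload 6.4 kg.
Tool frame: the origin (TCP) lies between the finger pads; the fingertips stand 14 mm ahead of it and the grasp point (between the pads) lies 5 mm behind it; z points along the fingers, y is the direction in which the jaws open and shut (so a half turn about z gives the same grasp; the last joint's range is limited). The gripper opens to 88 mm and grips with 3 to 60 N. Pads are 18 mm wide; open, the fingers measure 123 mm over their backs; the gripper's body (75 mm by 187 mm) begins 45 mm behind the grasp point.
Start: joints at [0.898, 0.181, 1.607, -0, 1.354, -0.206], TCP at [0.259, 0.514, 0.253] pointing down, gripper open.
Joint ranges: [-2.99, 2.99], [-0.89, 2.07], [0.3, 2.58], [-1.14, 4.28], [0, 2.63], [-3.12, 3.12]. Speed limits (rad/s): [2.57, 2.57, 3.01, 3.14, 3.14, 3.14].

INTERFACE

Orientations are given as a unit quaternion [w, x, y, z].
In Python, from cell import robot gives the robot as it stands.
- The arm moves only by the tool carry_out, never from a script. Its argument "motion" is a list of rows, each an object with "dr": the turn, a rotation vector about the world's x, y, z in rad, a list of three; "dp": the shift along the world's x, y, z in m, a list of three; "grip": the opening, from 0 (shut) to 1 (fully open). In form: [{"dr": [wx, wy, wz], "dp": [dx, dy, dz], "grip": grip}, ...]. A call has 1 to 20 rows; each row shifts and turns the pose as measured when the row begins; what a row does not reach is not made up. A row lasts 1/12 s, in which the tool goes at most 41.7 mm and 7.16 degrees, less where a joint would pass 70% of its speed; a pose out of reach is approached as far as the arm can. A call with a gripper value outside its range is refused whole. The fingers move at their own pace and stop on an object; "force" is the grip in N (left out, the last holds). Time passes only in rows, so rows that do not move let the fingers close. It gives the time, the measured TCP pose, the force and the opening at its end, in the units of the state.
- robot.get_obs(): the state, without advancing time (a new reading comes with each control period).
- robot.snapshot(name): name is "side" or "top"; returns a dict with "frame" (480x640x3 uint8, red, green, blue), "fovy" (degrees; the focal length in pixels is half the picture's height over the tangent of half this angle, whatever the lens; pixels are square), "cx", "cy" (the principal point, pixels), "rvec" (rotation vector, rad) and "tvec" (3), from world to camera coordinates, as OpenCV has them. Camera axes: x right, y down, z forward; pixel columns grow to the right and rows downward; lengths in m; the calibration is good to about 2 mm. A picture is of the moment at which its call begins. There is no depth.
- robot.sign_off(): hands the job in, once; it reports no verdict.
The state is a dict: "time_s": time; "joint_positions": joint angles; "qd": joint speeds; "joint_torque": joint torques, N m; "tool_pos": TCP position; "ee_rot": TCP orientation; "wrist_force": force on the tool from outside, world axes, zero at the start; "torque": the same for the moment, N m; "opening": finger opening in m.
Only numpy, scipy, OpenCV 4.12 (cv2) and the standard library are available. Lean on these libraries where they do the work, as an engineer would, in place of code of your own. Each camera call takes 0.05 s, during which the arm holds its last target.

## Working session

There is one attempt and no reset: what is moved stays moved. The work goes in short steps, Python scripts to look and compute and a tool call to move; the robot and the scene stay as the last step left them, time stands still between calls to the robot, and variables do not carry over. Pictures are saved under pics/ and viewed, and the job is handed in when it is done.

Besides the shell and the picture viewer there is one more tool, called after "Call:" as name(argument=value, ...), one argument or row to a line, values as JSON. carry_out: Moves the arm, as the interface text tells. Its arguments: {"type":"object","properties":{"motion":{"type":"array","items":{"type":"object","properties":{"dr":{"type":"array","items":{"type":"number"}},"dp":{"type":"array","items":{"type":"number"}},"grip":{"type":"number"}}}},"force":{"type":"number"}},"required":["motion"]}

```bash
mkdir -p pics
cat > h.py <<'E'
import numpy as np, cv2, json
from cell import robot
def snap(n,f):
    s=robot.snapshot(n); cv2.imwrite(f'pics/{f}.png',s['frame'][:,:,::-1]); 
    np.savez(f'pics/{f}.npz',**{k:np.array(v) for k,v in s.items()}); return s
def crop(f,x0,y0,x1,y1,o):
    im=cv2.imread(f'pics/{f}.png')[y0:y1,x0:x1]; k=min(800/(x1-x0),600/(y1-y0))
    cv2.imwrite(f'pics/{o}.png',cv2.resize(im,None,fx=k,fy=k,interpolation=cv2.INTER_CUBIC)); print(o,k)
def cam(f):
    s=np.load(f'pics/{f}.npz'); R=cv2.Rodrigues(s['rvec'].astype(float))[0]; t=s['tvec'].astype(float).ravel()
    fl=240/np.tan(np.radians(float(s['fovy']))/2); K=np.array([[fl,0,float(s['cx'])],[0,fl,float(s['cy'])],[0,0,1]]); return K,R,t
def ray(f,u,v):
    K,R,t=cam(f); d=R.T@np.linalg.inv(K)@[u,v,1]; return -R.T@t,d/np.linalg.norm(d)
def atz(f,u,v,z):
    o,d=ray(f,u,v); return o+d*(z-o[2])/d[2]
def tri(f1,p1,f2,p2):
    o1,d1=ray(f1,*p1);o2,d2=ray(f2,*p2)
    A=np.stack([d1,-d2],1); s=np.linalg.lstsq(A,o2-o1,rcond=None)[0]
    a=o1+d1*s[0];b=o2+d2*s[1]; return (a+b)/2,np.linalg.norm(a-b)
def proj(f,P):
    K,R,t=cam(f); q=K@(R@np.asarray(P,float)+t); return q[:2]/q[2]
E
python3 - <<'E'
from h import *
for n in('top','side'):
    s=snap(n,n+'0'); print(n,s['fovy'],s['cx'],s['cy'],ray(n+'0',320,240))
print(robot.get_obs())
E
```

```text
top 57.930031195231635 322.4915520593639 241.61915942369248 (array([0.49170199, 0.02483182, 0.90146856]), array([ 0.05299015,  0.03878526, -0.99784154]))
side 46.06440711209654 318.58832511546206 239.78321763118245 (array([-0.01737261, -0.72615498,  0.82734716]), array([ 0.46137382,  0.62909906, -0.62559457]))
{'time_s': 0.1, 'joint_positions': array([ 8.97686787e-01,  1.81444853e-01,  1.60789268e+00, -4.61030342e-05,
        1.35377022e+00, -2.06307113e-01]), 'qd': array([ 8.97447695e-04, -2.37392520e-04, -3.51308951e-03, -7.75758040e-05,
        3.75724850e-04, -3.10424542e-04]), 'joint_torque': array([ 4.39856876e-04, -4.34822094e+01, -3.42694080e+01,  7.03054271e-02,
        3.40872165e-02, -4.83802012e-05]), 'tool_pos': array([0.25848366, 0.51312347, 0.25191992]), 'ee_rot': array([-3.02103978e-04,  2.31282934e-01,  9.72886237e-01, -6.95068354e-04]), 'wrist_force': array([-0.14329879, -0.21947   ,  0.06678072]), 'torque': array([ 4.99024395e-02, -4.44135469e-05,  2.10826454e-02]), 'opening': 0.08839324462447931}
```

View pics/top0.png

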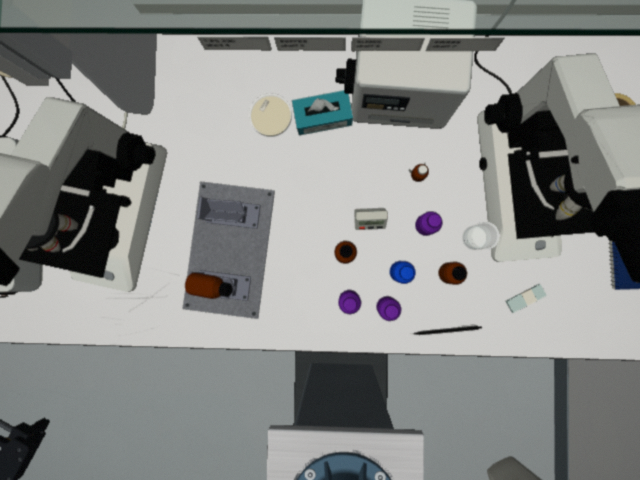

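View pics/side0.png

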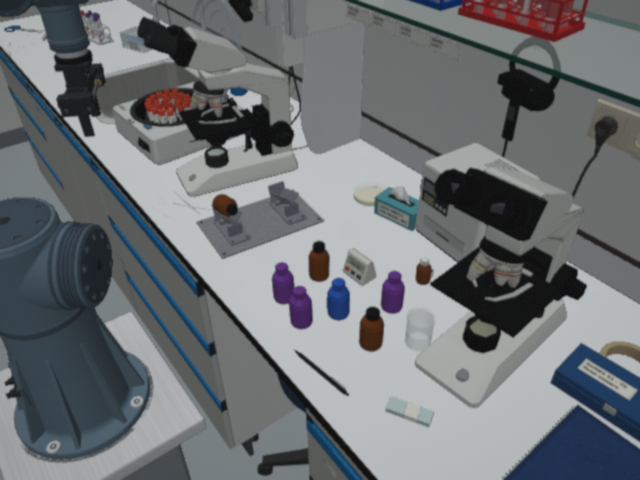

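Run:
```python
from h import *
crop('top0',170,170,290,330,'c1'); crop('side0',190,170,340,260,'c2'); crop('top0',320,190,480,310,'c3'); crop('side0',260,230,450,360,'c4')
```

```text
c1 3.75
c2 5.333333333333333
c3 5.0
c4 4.2105263157894735
```

View pics/c1.png

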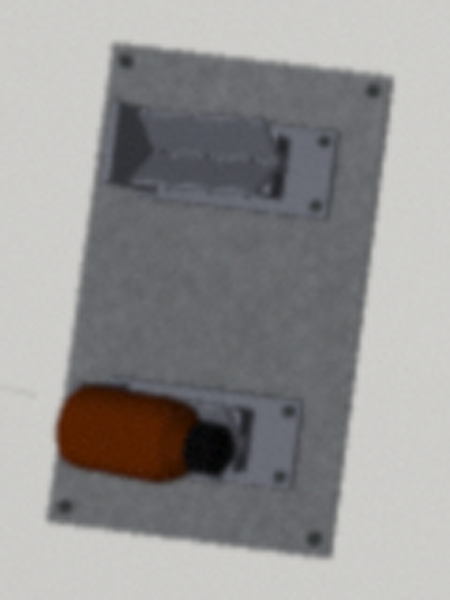

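View pics/c2.png

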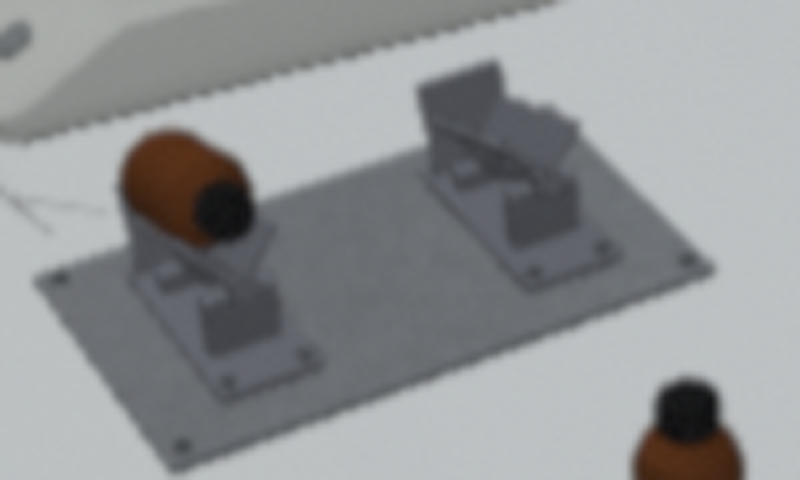

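View pics/c3.png

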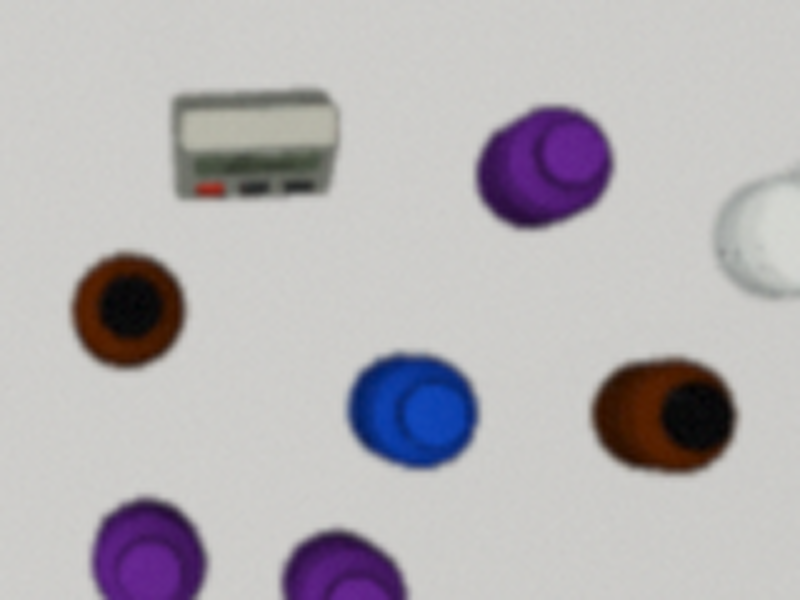

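View pics/c4.png

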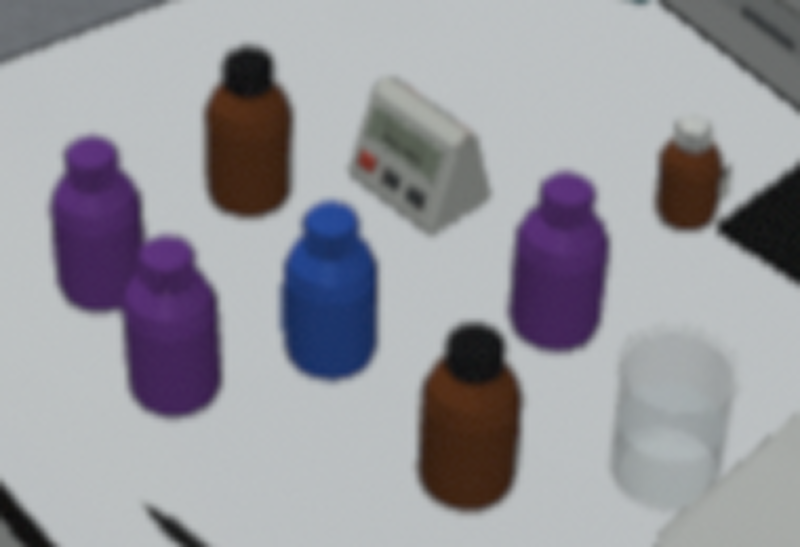

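```bash
cat > fit.py <<'E'
from h import *
from scipy.optimize import minimize
B0=18
def mask(f,box):
    im=cv2.imread(f'pics/{f}.png').astype(int); b,g,r=im[...,0],im[...,1],im[...,2]
    m=((r-b>35)&(r-g>20))|(im.max(2)<42)
    o=np.zeros(m.shape,np.uint8); x0,y0,x1,y1=box; o[y0:y1,x0:x1]=m[y0:y1,x0:x1]
    n,l,s,_=cv2.connectedComponentsWithStats(o); k=1+np.argmax(s[1:,4]); return (l==k).astype(np.uint8)
def bottle(f,P,ax,sh=55,nk=14):
    ax=ax/np.linalg.norm(ax); u=np.cross(ax,[.3,.5,.81]);u/=np.linalg.norm(u);v=np.cross(ax,u)
    t=np.linspace(0,2*np.pi,40)
    def ring(z,r): return [proj(f,P+ax*z/1000+r/1000*(np.cos(a)*u+np.sin(a)*v)) for a in t]
    S=4;M=np.zeros((480*S,640*S),np.uint8)
    for rr in ([(0,22.5),(sh,22.5)],[(sh,22.5),(66,nk)],[(66,14),(90,14)]):
        h=cv2.convexHull(np.array(sum([ring(*q) for q in rr],[]),np.float32))
        cv2.fillConvexPoly(M,np.round((h+.5)*S*16-8).astype(np.int32),255,shift=4)
    return M.reshape(480,S,640,S).mean((1,3))/255
def fit(views,param,x0,steps):
    ms=[(f,cv2.GaussianBlur(mask(f,b).astype(float),(0,0),1)) for f,b in views]
    def cost(x):
        P,ax=param(x); return sum(np.abs(cv2.GaussianBlur(bottle(f,P,ax),(0,0),1)-m).sum()for f,m in ms)
    sim=[np.array(x0)]+[np.array(x0)+np.eye(len(x0))[i]*steps[i] for i in range(len(x0))]
    r=minimize(cost,x0,method='Nelder-Mead',options=dict(initial_simplex=sim,maxiter=150,xatol=1e-4,fatol=.3)); return r.x,r.fun
E
python3 - <<'E'
from fit import *
p,d=tri('top0',(346.2,251.2),'side0',(318.9,242.6)); print('cap top tri',p,d)
V=[('top0',(325,230,370,270)),('side0',(300,235,340,285))]
print('mask',[mask(*v).sum() for v in V])
for vv in (V,V[:1],V[1:]):
  print('stand',fit(vv,lambda x:(np.array([x[0],x[1],0]),np.array([0,0,1.])),[p[0],p[1]],[.01,.01]))
print('stand z',fit(V,lambda x:(np.array([x[0],x[1],x[2]]),np.array([0,0,1.])),[p[0],p[1],0],[.01,.01,.005]))
L=[('top0',(178,265,240,305)),('side0',(205,185,240,220))]
print('mask',[mask(*v).sum() for v in L])
q=atz('top0',187,285,.05);print(q)
c,s=np.cos(np.radians(20)),np.sin(np.radians(20))
g=lambda x:(np.array(x[:3]),np.array([c*np.cos(x[3]),c*np.sin(x[3]),s]))
x0=[q[0],q[1],.045,-1.65]
print('laid',fit(L,g,x0,[.008,.008,.008,.1]))
g5=lambda x:(np.array(x[:3]),np.array([np.cos(x[4])*np.cos(x[3]),np.cos(x[4])*np.sin(x[3]),np.sin(x[4])]))
print('laid5',fit(L,g5,x0+[.35],[.008,.008,.008,.1,.1]))
# plate directions
C=lambda x,y:(170+x/3.75,170+y/3.75)
for a,b in (((324,141),(289,411)),((316,206),(279,477))):
    A=atz('top0',*C(*a),.008);Bq=atz('top0',*C(*b),.008);print('shift',A-Bq,np.linalg.norm(A-Bq))
for a in ((113,43),(392,77),(330,555),(48,520)): print(atz('top0',*C(*a),.004))
E
```

```text
cap top tri [0.51554696 0.00639032 0.09402827] 0.0022609543073040164
mask [np.uint64(354), np.uint64(532)]
stand (array([0.51500181, 0.00961948]), np.float64(319.9375))
stand (array([0.51488778, 0.01022089]), np.float64(72.51983961955183))
stand (array([0.52065523, 0.01692328]), np.float64(238.6263403712215))
stand z (array([ 0.51630717,  0.0094598 , -0.0057554 ]), np.float64(311.1228413684315))
mask [np.uint64(864), np.uint64(316)]
[0.44302178 0.31921393 0.05      ]
laid (array([ 0.44982341,  0.31083864,  0.05113336, -1.73900634]), np.float64(279.6817996836901))
laid5 (array([ 0.44846843,  0.30592049,  0.05174192, -1.70907495,  0.51829914]), np.float64(215.00920125347474))
shift [ 0.14983753 -0.01524943  0.        ] 0.15061152721721976
shift [ 0.14985679 -0.01628592  0.        ] 0.15073913804252037
[0.6582288 0.3149429 0.004    ]
[0.64129319 0.15704691 0.004     ]
[0.37573832 0.18454357 0.004     ]
[0.39121175 0.34218343 0.004     ]
```

Run:
```python
from fit import *
c,s=np.cos(np.radians(20)),np.sin(np.radians(20))
out=[]
for f,b,P,ax in (('top0',(325,230,370,270),[.515,.0096,0],[0,0,1.]),('side0',(300,235,340,285),[.515,.0096,0],[0,0,1.]),
  ('top0',(178,265,240,305),[.4498,.3108,.0511],[c*np.cos(-1.709),c*np.sin(-1.709),s]),('side0',(205,185,240,220),[.4498,.3108,.0511],[c*np.cos(-1.709),c*np.sin(-1.709),s])):
    im=cv2.imread(f'pics/{f}.png'); m=mask(f,b); M=bottle(f,np.array(P),np.array(ax))
    x0,y0=(b[0]+b[2])//2-32,(b[1]+b[3])//2-32
    k=6
    I=cv2.resize(im[y0:y0+64,x0:x0+64],None,fx=k,fy=k,interpolation=cv2.INTER_CUBIC)
    I=cv2.convertScaleAbs(I,alpha=1.5,beta=20)
    for mm,col in((m*1.0,(0,255,0)),(M,(255,255,0))):
        r=cv2.resize(mm[y0:y0+64,x0:x0+64],None,fx=k,fy=k,interpolation=cv2.INTER_LINEAR)
        cs,_=cv2.findContours((r>.5).astype(np.uint8),0,1); cv2.drawContours(I,cs,-1,col,1)
    out.append(cv2.resize(I,(300,300)))
cv2.imwrite('pics/ov.png',np.vstack([np.hstack(out[:2]),np.hstack(out[2:])]))
```

```text
(no output)
```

View pics/ov.png

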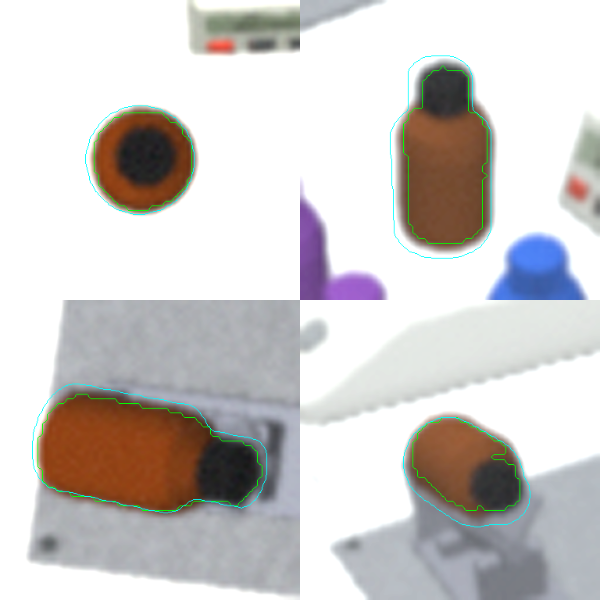

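```bash
cat > run.py <<'E'
import fit
from fit import *
def mask2(f,box):
    x0,y0,x1,y1,th=box
    b=cv2.imread(f'pics/{f}.png')[...,0]; o=np.zeros(b.shape,np.uint8); o[y0:y1,x0:x1]=b[y0:y1,x0:x1]<th
    n,l,s,_=cv2.connectedComponentsWithStats(o); k=1+np.argmax(s[1:,4]); return (l==k).astype(np.uint8)
fit.mask=mask2
def over(items,out):
    res=[]
    for f,b,P,ax in items:
        im=cv2.imread(f'pics/{f}.png'); m=mask2(f,b); M=bottle(f,np.array(P),np.array(ax))
        x0,y0=(b[0]+b[2])//2-32,(b[1]+b[3])//2-32
        I=cv2.resize(im[y0:y0+64,x0:x0+64],None,fx=6,fy=6,interpolation=cv2.INTER_CUBIC)
        for mm,col in((m*1.0,(0,255,0)),(M,(255,255,0))):
            r=cv2.resize(mm[y0:y0+64,x0:x0+64],None,fx=6,fy=6,interpolation=cv2.INTER_LINEAR)
            cs,_=cv2.findContours((r>.5).astype(np.uint8),0,1); cv2.drawContours(I,cs,-1,col,1)
        res.append(cv2.resize(I,(300,300)))
    cv2.imwrite(f'pics/{out}.png',np.vstack([np.hstack(res[:2]),np.hstack(res[2:])]))
E
python3 - <<'E'
from run import *
st=lambda x:(np.array([x[0],x[1],0]),np.array([0,0,1.]))
V=[('top0',(325,230,370,270,110)),('side0',(300,235,340,285,110))]
for vv in (V,V[:1],V[1:]): r=fit.fit(vv,st,[.515,.01],[.01,.01]); print('stand',r)
S=fit.fit(V,st,[.515,.01],[.01,.01])[0]
L=[('top0',(175,262,240,305,62)),('side0',(205,185,240,220,62))]
g5=lambda x:(np.array(x[:3]),np.array([np.cos(x[4])*np.cos(x[3]),np.cos(x[4])*np.sin(x[3]),np.sin(x[4])]))
g=lambda x:g5(list(x)+[np.radians(20)])
g3=lambda x:g5(list(x)+[-1.673,np.radians(20)])
x0=[.449,.315,.05,-1.67]
print('laid',fit.fit(L,g,x0,[.008,.008,.008,.1]))
r=fit.fit(L,g3,x0[:3],[.008,.008,.008]);print('laid3',r)
print('laid5',fit.fit(L,g5,x0+[.35],[.008,.008,.008,.1,.1]))
for l in L: print('laid3',l[0],fit.fit([l],g3,x0[:3],[.008,.008,.008]))
P,a=g3(r[0]); over([(f,b,*st(S)) for f,b in V]+[(f,b,P,a) for f,b in L],'ov2')
E
```

```text
Traceback (most recent call last):
AttributeError: 'function' object has no attribute 'fit'
```

```bash
sed -i 's/^import fit$/import fit as F/; s/^fit.mask=/F.mask=/' run.py
python3 - <<'E'
from run import *
import fit as F
st=lambda x:(np.array([x[0],x[1],0]),np.array([0,0,1.]))
V=[('top0',(325,230,370,270,110)),('side0',(300,235,340,285,110))]
for vv in (V,V[:1],V[1:]): r=F.fit(vv,st,[.515,.01],[.01,.01]); print('stand',r)
S=F.fit(V,st,[.515,.01],[.01,.01])[0]
L=[('top0',(175,262,240,305,62)),('side0',(205,185,240,220,62))]
g5=lambda x:(np.array(x[:3]),np.array([np.cos(x[4])*np.cos(x[3]),np.cos(x[4])*np.sin(x[3]),np.sin(x[4])]))
g=lambda x:g5(list(x)+[np.radians(20)])
g3=lambda x:g5(list(x)+[-1.673,np.radians(20)])
x0=[.449,.315,.05,-1.67]
print('laid',F.fit(L,g,x0,[.008,.008,.008,.1]))
r=F.fit(L,g3,x0[:3],[.008,.008,.008]);print('laid3',r)
print('laid5',F.fit(L,g5,x0+[.35],[.008,.008,.008,.1,.1]))
for l in L: print('laid3',l[0],F.fit([l],g3,x0[:3],[.008,.008,.008]))
P,a=g3(r[0]); over([(f,b,*st(S)) for f,b in V]+[(f,b,P,a) for f,b in L],'ov2')
E
```

```text
stand (array([0.51504119, 0.00779656]), np.float64(128.5661988612268))
stand (array([0.51448463, 0.0078032 ]), np.float64(19.566093171115714))
stand (array([0.5185188 , 0.01174682]), np.float64(91.06313907645443))
laid (array([ 0.44809042,  0.30593886,  0.05511452, -1.71444619]), np.float64(139.2497050244162))
laid3 (array([0.44701812, 0.30650851, 0.05470331]), np.float64(157.58893786233568))
laid5 (array([ 0.44784586,  0.30487963,  0.05338935, -1.70380295,  0.45348579]), np.float64(107.28093349114498))
laid3 top0 (array([0.4458798 , 0.31238557, 0.03733549]), np.float64(57.20075381998951))
laid3 side0 (array([ 0.50022512,  0.42264559, -0.03070185]), np.float64(16.00743729097609))
```

View pics/ov2.png

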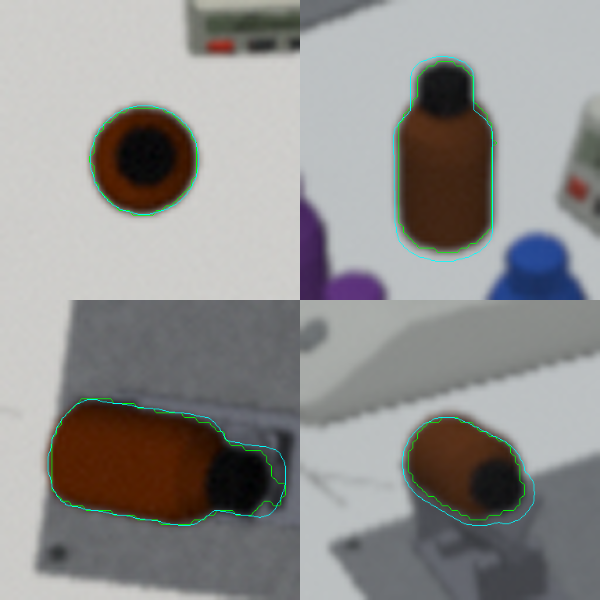

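Run:
```python
from h import *
C=lambda x,y:(190+x/5.3333,170+y/5.3333)
for n,a in (('TR',(712,268)),('BR',(172,470)),('BL',(38,278))): print(n,atz('side0',*C(*a),.004))
# timer/other bottle
T=lambda x,y:(320+x/5,190+y/5); D=lambda x,y:(260+x/4.2105,230+y/4.2105)
print('B cap',tri('top0',T(697,415),'side0',D(474,333)))
print('blue cap',tri('top0',T(436,414),'side0',D(331,210)))
print('A cap',tri('top0',T(131,306),'side0',D(248,54)))
print('oil cap',tri('top0',(422,169),'side0',D(692,120)))
for P in ([.515,.0078,.09],[.515,.0078,0]): print(proj('side0',P),proj('top0',P))
```

```text
TR [0.64270471 0.15818147 0.004     ]
BR [0.37672078 0.18410794 0.004     ]
BL [0.39437169 0.3408912  0.004     ]
B cap (array([ 0.47958129, -0.20319299,  0.09168378]), np.float64(0.0028231461948549485))
blue cap (array([ 0.47783942, -0.10691681,  0.09376656]), np.float64(0.0023872004095323745))
A cap (array([0.51555206, 0.00638533, 0.09343198]), np.float64(0.002232249812383943))
oil cap (array([ 0.67884848, -0.13850112,  0.06336431]), np.float64(0.002913794767947682))
[317.76221247 243.90939848] [345.74274763 251.0460013 ]
[318.37192376 276.08488548] [344.8105767  252.27242582]
```

Run:
```python
from h import *
crop('top0',190,190,265,235,'d1'); crop('side0',262,175,312,225,'d2')
for n in('d1','d2'):
    im=cv2.imread(f'pics/{n}.png'); cv2.imwrite(f'pics/{n}.png',cv2.convertScaleAbs(im,alpha=2,beta=-60))
```

```text
d1 10.666666666666666
d2 12.0
```

View pics/d1.png

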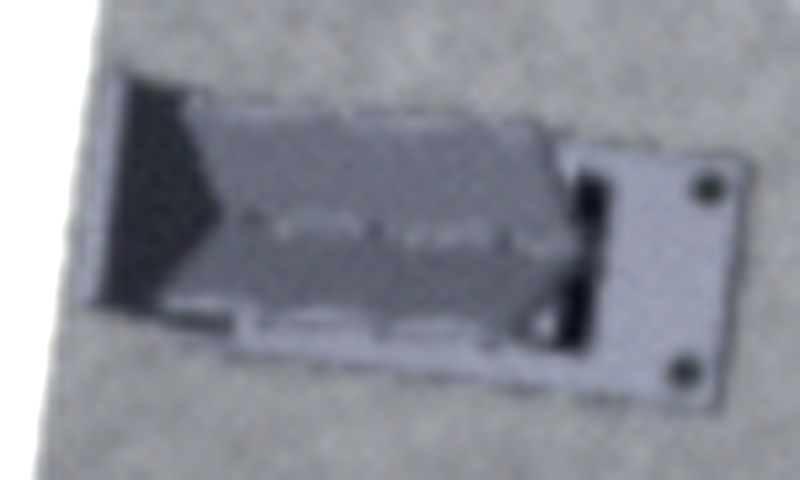

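View pics/d2.png

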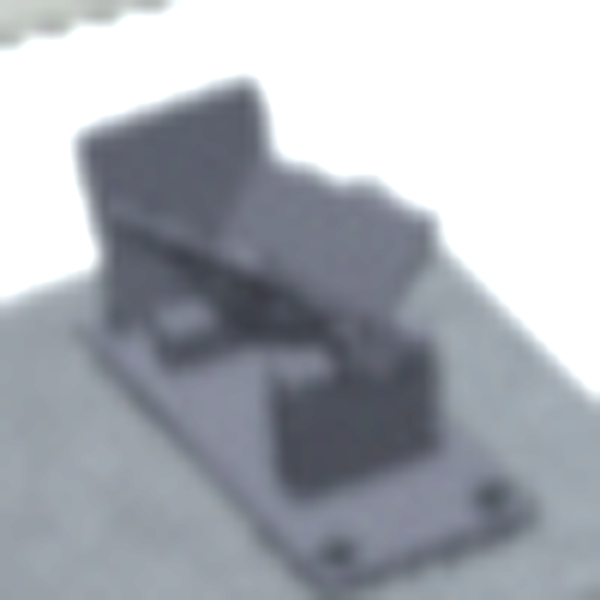

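Run:
```python
from h import *
T=lambda x,y:(190+x/10.6667,190+y/10.6667); D=lambda x,y:(262+x/12,175+y/12)
yaw=np.radians(-95.7); X=np.array([np.cos(yaw),np.sin(yaw),0]);Y=np.array([-X[1],X[0],0])
def rf(p): q=p-np.array([.517,.2495,0]); return np.array([q@X,q@Y,q[2]])*1000
for n,a,b in (('stop near',(100,302),(82,140)),('stop far',(122,80),(250,85)),('wall far end',(545,120),(435,215)),('wall far start',(183,95),(280,165)),('boltA',(708,188),(492,494)),('boltB',(684,372),(338,552))):
    p,d=tri('top0',T(*a),'side0',D(*b)); print(n,p.round(4),d.round(4),'rest',rf(p).round(1))
for z in (.01,.015,.02,.025): print('apex',z,rf(atz('top0',*T(218,215),z)).round(1))
for z in (.04,.05,.06): print('V far end',z,rf(atz('top0',*T(590,250),z)).round(1))
for n,a in (('f1',(748,158)),('f2',(718,410))): print(n,rf(atz('top0',*T(*a),.01)).round(1))
# laid seat estimates
for q in ([.4478,.3055,.054],):
  q=np.array(q); print('laid',rf(q),'shifted',q+[.1497,-.015,0])
```

```text
stop near [0.5761 0.2961 0.057 ] 0.0025 rest [-52.2  54.2  57. ]
stop far [0.6173 0.2944 0.0548] 0.0013 rest [-54.7  95.4  54.8]
wall far end [0.6084 0.2121 0.0696] 0.0001 rest [28.1 94.6 69.6]
wall far start [0.6179 0.2874 0.0383] 0.0033 rest [-47.7  96.6  38.3]
boltA [0.6043 0.1918 0.0141] 0.0021 rest [48.8 92.6 14.1]
boltB [0.5687 0.1954 0.0136] 0.0026 rest [48.7 56.8 13.6]
apex 0.01 [-47.5  75.8  10. ]
apex 0.015 [-46.   75.4  15. ]
apex 0.02 [-44.4  74.9  20. ]
apex 0.025 [-42.9  74.5  25. ]
V far end 0.04 [32.8 74.7 40. ]
V far end 0.05 [35.  73.8 50. ]
V far end 0.06 [37.2 72.9 60. ]
f1 [54.5 98.9 10. ]
f2 [54.9 49.4 10. ]
laid [-48.85018524 -74.41975143  54.        ] shifted [0.5975 0.2905 0.054 ]
```

Run:
```python
from run import *
import fit as F
b=cv2.imread('pics/top0.png')[...,0]; print(b[283:290,176:196]); print(b[265:312,203])
yaw=np.radians(-95.7); X=np.array([np.cos(yaw),np.sin(yaw),0]);Y=np.array([-X[1],X[0],0])
def rf(p): q=p-np.array([.517,.2495,0]); return np.array([q@X,q@Y,q[2]])*1000
for u in (184.5,185,185.5,186): print(u,rf(atz('top0',u,285.5,.074))+[7.7,0,0])
# fit using clipped region
def cost(P,z):
    ax=np.cos(np.radians(20))*X+np.array([0,0,np.sin(np.radians(20))]); P3=np.array([P[0],P[1],z])
    M=cv2.GaussianBlur(bottle('top0',P3,ax),(0,0),1); m=cv2.GaussianBlur(mask2('top0',(175,262,240,305,62)).astype(float),(0,0),1)
    return np.abs(M-m)[:,:222].sum()
for z in (.050,.054):
    r=minimize(cost,[.447,.306],args=(z,),method='Nelder-Mead',options=dict(initial_simplex=[[.447,.306],[.455,.306],[.447,.314]])); print(z,r.x,r.fun,rf(np.array([*r.x,z])))
```

```text
[[199 200 199 201 202 201 201 193 157  71  10   6   0   2   3   3   0   0
    1   3]
 [201 201 202 202 202 201 200 190 146  67   6   1   4   1   0   0   3   0
    0   3]
 [200 201 201 200 199 200 199 190 146  62   8   0   3   3   0   0   0   2
    6   0]
 [202 200 201 200 201 200 199 191 146  62   6   0   2   0   0   3   0   0
    1   2]
 [201 200 201 199 200 200 201 193 153  67  10   0   0   3   1   0   8   1
    0   3]
 [201 201 199 202 200 200 199 196 171  84  11   2   0   0   1   2   0   3
    0   2]
 [200 201 198 202 202 200 200 197 180  95  24   0   2   6   3   0   0   0
    3   5]]
[109 111 109 106 103  97  97  76  48  22   2   4   1   0   0   1   0   1
   0   0   0   1   1   0   2   2   2   0   1   1   1  23  66  96 107 107
 108 110 110 111 107 107 107 107 109 113 137]
184.5 [-50.89169017 -79.88205102  74.        ]
185 [-49.92766742 -79.76469183  74.        ]
185.5 [-48.96371635 -79.64734137  74.        ]
186 [-47.99983696 -79.52999964  74.        ]
0.05 [0.44669981 0.30793787] 24.449646529845452 [-51.16673257 -75.75663074  50.        ]
0.054 [0.44684843 0.30654107] 25.09636645585798 [-49.79159732 -75.47001525  54.        ]
```

Call:
carry_out(
  motion=[
    {"dp":[0,-0.036,0.005],"dr":[0,0,-0.12],"grip":1},
    {"dp":[0,-0.036,0.005],"dr":[0,0,-0.12],"grip":1},
    {"dp":[0,-0.036,0.005],"dr":[0,0,-0.12],"grip":1},
    {"dp":[0,-0.036,0.005],"dr":[0,0,-0.12],"grip":1},
    {"dp":[0,-0.036,0.005],"dr":[0,0,-0.12],"grip":1},
    {"dp":[0,-0.036,0.005],"dr":[0,0,-0.12],"grip":1},
    {"dp":[0,-0.036,0.005],"dr":[0,0,-0.12],"grip":1},
    {"dp":[0,-0.036,0.005],"dr":[0,0,-0.12],"grip":1},
    {"dp":[0.02,-0.036,0.005],"dr":[0,0,-0.12],"grip":1},
    {"dp":[0.03,-0.03,0.005],"dr":[0,0,-0.12],"grip":1},
    {"dp":[0.036,0,0],"grip":1},
    {"dp":[0.036,0,0],"grip":1},
    {"dp":[0.036,0,0],"grip":1},
    {"dp":[0.036,0,0],"grip":1},
    {"dp":[0.036,0,0],"grip":1},
    {"dp":[0.036,0,0],"grip":1},
  ],
)

```text
validation failed for argument at $.mo...
```

```bash
python3 -c "
from h import *
o=robot.get_obs();print({k:np.round(v,3) for k,v in o.items()})"
```

```text
{'time_s': np.float64(0.1), 'joint_positions': array([ 0.898,  0.181,  1.608, -0.   ,  1.354, -0.206]), 'qd': array([ 0.001, -0.   , -0.004, -0.   ,  0.   , -0.   ]), 'joint_torque': array([ 0.0000e+00, -4.3482e+01, -3.4269e+01,  7.0000e-02,  3.4000e-02,
       -0.0000e+00]), 'tool_pos': array([0.258, 0.513, 0.252]), 'ee_rot': array([-0.   ,  0.231,  0.973, -0.001]), 'wrist_force': array([-0.143, -0.219,  0.067]), 'torque': array([ 0.05 , -0.   ,  0.021]), 'opening': np.float64(0.088)}
```

All rows need every field; resending.

Call:
carry_out(
  motion=[
    {"dp":[0,-0.036,0.005],"dr":[0,0,-0.12],"grip":1},
    {"dp":[0,-0.036,0.005],"dr":[0,0,-0.12],"grip":1},
    {"dp":[0,-0.036,0.005],"dr":[0,0,-0.12],"grip":1},
    {"dp":[0,-0.036,0.005],"dr":[0,0,-0.12],"grip":1},
    {"dp":[0,-0.036,0.005],"dr":[0,0,-0.12],"grip":1},
    {"dp":[0,-0.036,0.005],"dr":[0,0,-0.12],"grip":1},
    {"dp":[0,-0.036,0.005],"dr":[0,0,-0.12],"grip":1},
    {"dp":[0,-0.036,0.005],"dr":[0,0,-0.12],"grip":1},
    {"dp":[0.02,-0.036,0.005],"dr":[0,0,-0.12],"grip":1},
    {"dp":[0.03,-0.03,0.005],"dr":[0,0,-0.12],"grip":1},
    {"dp":[0.036,0,0],"dr":[0,0,0],"grip":1},
    {"dp":[0.036,0,0],"dr":[0,0,0],"grip":1},
    {"dp":[0.036,0,0],"dr":[0,0,0],"grip":1},
    {"dp":[0.036,0,0],"dr":[0,0,0],"grip":1},
    {"dp":[0.036,0,0],"dr":[0,0,0],"grip":1},
    {"dp":[0.036,0,0],"dr":[0,0,0],"grip":1},
  ],
)

```text
time_s: 1.43
tool_pos: [0.5241, 0.1393, 0.2953]
ee_rot: [-0.002, 0.761, 0.649, -0.002]
wrist_force: [0.3, 0.4, 1.2]
opening: 0.0884
```

```bash
cat > st.py <<'E'
from h import *
from scipy.spatial.transform import Rotation as Ro
o=robot.get_obs(); q=o['ee_rot']; R=Ro.from_quat([q[1],q[2],q[3],q[0]]).as_matrix()
np.set_printoptions(suppress=True,precision=4)
print('t',round(o['time_s'],2),'pos',o['tool_pos'],'open',round(o['opening'],4)); print('j',o['joint_positions']); print('ytool',R[:,1],'ztool',R[:,2]); print('F',o['wrist_force'],'M',o['torque'])
E
python3 st.py
```

```text
t 1.43 pos [0.5241 0.1393 0.2953] open 0.0884
j [0.0399 0.077  1.636  0.0016 1.4342 0.199 ]
ytool [ 0.9873 -0.1587 -0.0058] ztool [-0.0057  0.0014 -1.    ]
F [0.288  0.3973 1.1544] M [-0.0609  0.0754  0.0229]
```

Call:
carry_out(
  motion=[
    {"dp":[0,0,0],"dr":[0.12,-0.012,0],"grip":1},
    {"dp":[0,0,0],"dr":[0.12,-0.012,0],"grip":1},
    {"dp":[0,0,0],"dr":[0.12,-0.012,0],"grip":1},
    {"dp":[0,0,0],"dr":[0.12,-0.012,0],"grip":1},
    {"dp":[0,0,0],"dr":[0.12,-0.012,0],"grip":1},
    {"dp":[0,0,0],"dr":[0.12,-0.012,0],"grip":1},
    {"dp":[0,0,0],"dr":[0.12,-0.012,0],"grip":1},
    {"dp":[0,0,0],"dr":[0.12,-0.012,0],"grip":1},
    {"dp":[0,0,0],"dr":[0.12,-0.012,0],"grip":1},
    {"dp":[0,0,0],"dr":[0.12,-0.012,0],"grip":1},
  ],
)

```text
time_s: 2.27
tool_pos: [0.5347, 0.1379, 0.2928]
ee_rot: [-0.401, 0.616, 0.529, 0.424]
wrist_force: [-0.1, 0.8, 0.0]
opening: 0.0881
```

```bash
python3 st.py
```

```text
t 2.27 pos [0.5347 0.1379 0.2928] open 0.0881
j [-0.5009  0.2828  1.8502  1.0814  1.712  -0.6151]
ytool [ 0.9919 -0.1181 -0.0459] ztool [ 0.0975  0.9428 -0.3188]
F [-0.1185  0.8326  0.0355] M [-0.4737  0.1375 -0.0466]
```

```bash
python3 -c "
from h import *
snap('side','side1')"
```

```text
(no output)
```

View pics/side1.png

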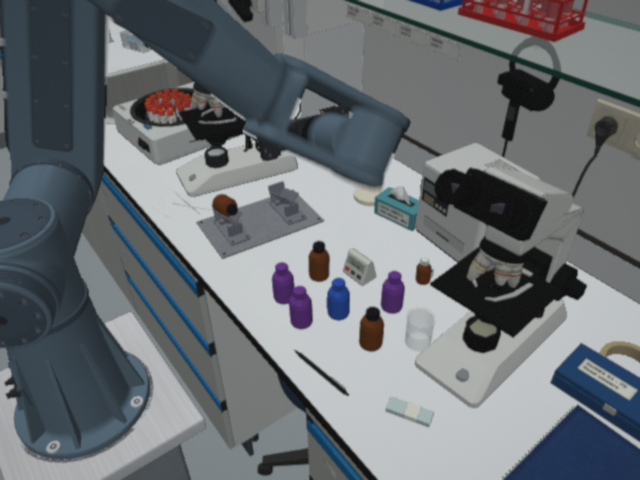

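Run:
```python
from h import *
T=lambda x,y:(320+x/5,190+y/5); D=lambda x,y:(260+x/4.2105,230+y/4.2105)
print('purple1',tri('top0',T(150,568),'side0',D(92,143))); print('purple2',tri('top0',(388+1.5,308+1),'side0',D(165,245)))
for n,p in (('tim near-left',T(178,197)),('near-right',T(327,193)),('far-left',T(172,97))): print(n,atz('top0',*p,.005),atz('top0',*p,.05))
print('tim side', atz('side0',*D(350,172),0), atz('side0',*D(432,232),0))
# grasp
a=np.radians(20)
th=np.radians(8); Y=np.array([np.cos(th),np.sin(th),0]);X=np.array([Y[1],-Y[0],0]);Z=np.array([0,0,1.])
zt=-np.cos(a)*Z+np.sin(a)*X
G=np.array([.515,.0078,.052])-.007*X   # grasp point: offset to body side
tcp=G+.005*zt
print('zt',zt,'Y',Y,'tcp',tcp,'pre',tcp-.09*zt)
```

```text
purple1 (array([ 0.41838855, -0.00206301,  0.09329042]), np.float64(0.0013640063589024194))
purple2 (array([ 0.4091751 , -0.07527134,  0.08803703]), np.float64(0.00027454135247044004))
tim near-left [ 0.56261686 -0.01357356  0.005     ] [ 0.55905715 -0.01164572  0.05      ]
near-right [ 0.56534867 -0.07494567  0.005     ] [ 0.56165183 -0.06993714  0.05      ]
far-left [ 0.6041585  -0.01041545  0.005     ] [ 0.59851352 -0.00864614  0.05      ]
tim side [ 5.68148251e-01 -1.16645392e-02  1.11022302e-16] [ 0.57262364 -0.07234424  0.        ]
zt [ 0.0476     -0.33869163 -0.93969262] Y [0.99026807 0.1391731  0.        ] tcp [0.51426379 0.01303842 0.04730154] pre [0.50997979 0.04352066 0.13187387]
```

```bash
cat > plan.py <<'E'
from h import *
from scipy.spatial.transform import Rotation as Ro
def frame(y,z):
    y=np.array(y,float);z=np.array(z,float);z/=np.linalg.norm(z);y-=z*(y@z);y/=np.linalg.norm(y); return np.stack([np.cross(y,z),y,z],1)
def delta(y,z,p=None):
    o=robot.get_obs();q=o['ee_rot'];R=Ro.from_quat([q[1],q[2],q[3],q[0]]).as_matrix()
    rv=Ro.from_matrix(frame(y,z)@R.T).as_rotvec(); n=int(np.ceil(np.linalg.norm(rv)/.12)); print('rv',rv.round(4),'rows',n,(rv/max(n,1)).round(4))
    if p is not None: d=np.array(p)-o['tool_pos']; print('dp',d.round(4),np.linalg.norm(d).round(4))
    print(o['tool_pos'].round(4),o['time_s'])
E
python3 -c "
from plan import *
delta([.99027,.13917,0],[.0476,-.3387,-.9397],[.5100,.0435,.1400])"
```

```text
rv [-1.6081 -0.0584  0.2449] rows 14 [-0.1149 -0.0042  0.0175]
dp [-0.0233 -0.0942 -0.1491] 0.1779
[0.5333 0.1377 0.2891] 2.3167
```

Call:
carry_out(
  motion=[
    {"dp":[-0.002,-0.007,-0.005],"dr":[-0.115,-0.004,0.0175],"grip":0.75},
    {"dp":[-0.002,-0.007,-0.005],"dr":[-0.115,-0.004,0.0175],"grip":0.75},
    {"dp":[-0.002,-0.007,-0.005],"dr":[-0.115,-0.004,0.0175],"grip":0.75},
    {"dp":[-0.002,-0.007,-0.005],"dr":[-0.115,-0.004,0.0175],"grip":0.75},
    {"dp":[-0.002,-0.007,-0.005],"dr":[-0.115,-0.004,0.0175],"grip":0.75},
    {"dp":[-0.002,-0.007,-0.005],"dr":[-0.115,-0.004,0.0175],"grip":0.75},
    {"dp":[-0.002,-0.007,-0.005],"dr":[-0.115,-0.004,0.0175],"grip":0.75},
    {"dp":[-0.002,-0.007,-0.005],"dr":[-0.115,-0.004,0.0175],"grip":0.75},
    {"dp":[-0.002,-0.007,-0.005],"dr":[-0.115,-0.004,0.0175],"grip":0.75},
    {"dp":[-0.002,-0.007,-0.005],"dr":[-0.115,-0.004,0.0175],"grip":0.75},
    {"dp":[-0.002,-0.007,-0.005],"dr":[-0.115,-0.004,0.0175],"grip":0.75},
    {"dp":[-0.002,-0.007,-0.005],"dr":[-0.115,-0.004,0.0175],"grip":0.75},
    {"dp":[-0.002,-0.007,-0.005],"dr":[-0.115,-0.004,0.0175],"grip":0.75},
    {"dp":[-0.002,-0.007,-0.005],"dr":[-0.115,-0.004,0.0175],"grip":0.75},
    {"dp":[0,0,0],"dr":[0,0,0],"grip":0.75},
  ],
)

```text
time_s: 3.57
tool_pos: [0.5124, 0.0292, 0.2244]
ee_rot: [0.185, 0.638, 0.736, -0.132]
wrist_force: [-0.5, 0.9, -1.3]
opening: 0.0661
```

```bash
python3 st.py; python3 -c "
from plan import *
delta([.99027,.13917,0],[.0476,-.3387,-.9397],[.5100,.0435,.1319])"
```

```text
t 3.57 pos [0.5124 0.0292 0.2244] open 0.0661
j [ 0.0808  0.0899  1.8353 -0.4916  1.1844  0.1197]
ytool [0.9875 0.1516 0.0431] ztool [ 0.1052 -0.4301 -0.8966]
F [-0.4976  0.8522 -1.3151] M [ 0.2008  0.1493 -0.0109]
rv [ 0.1003  0.0583 -0.0103] rows 1 [ 0.1003  0.0583 -0.0103]
dp [-0.0024  0.0143 -0.0925] 0.0936
[0.5124 0.0292 0.2244] 3.5667
```

Call:
carry_out(
  motion=[
    {"dp":[-0.001,0.007,0],"dr":[0.05,0.029,-0.005],"grip":0.75},
    {"dp":[-0.001,0.007,-0.02],"dr":[0.05,0.029,-0.005],"grip":0.75},
    {"dp":[0,0,-0.025],"dr":[0,0,0],"grip":0.75},
    {"dp":[0,0,-0.025],"dr":[0,0,0],"grip":0.75},
    {"dp":[0,0,-0.01],"dr":[0,0,0],"grip":0.75},
    {"dp":[0,0,0],"dr":[0,0,0],"grip":0.75},
  ],
)

```text
time_s: 4.07
tool_pos: [0.5152, 0.0485, 0.1483]
ee_rot: [0.131, 0.647, 0.744, -0.102]
wrist_force: [0.0, 0.1, 0.2]
opening: 0.0661
```

```bash
python3 st.py; python3 -c "
from plan import *
snap('side','side2');snap('top','top2')
delta([.99027,.13917,0],[.0476,-.3387,-.9397],[.5100,.0435,.1319])
crop('side2',230,150,430,300,'c5')"
```

```text
t 4.07 pos [0.5152 0.0485 0.1483] open 0.0661
j [ 0.052   0.1987  1.8522 -0.3768  1.0731  0.0903]
ytool [0.9896 0.1427 0.0174] ztool [ 0.0628 -0.3205 -0.9452]
F [0.0497 0.1232 0.2212] M [ 0.011   0.0719 -0.0206]
rv [-0.0183  0.0172 -0.004 ] rows 1 [-0.0183  0.0172 -0.004 ]
dp [-0.0062 -0.0049 -0.0183] 0.02
[0.5162 0.0484 0.1502] 4.1667
c5 4.0
```

View pics/c5.png

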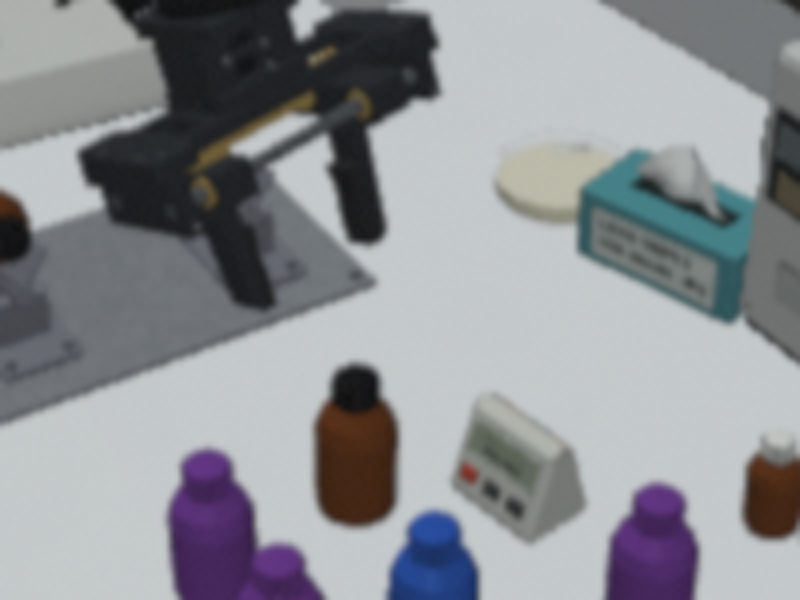

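View pics/top2.png

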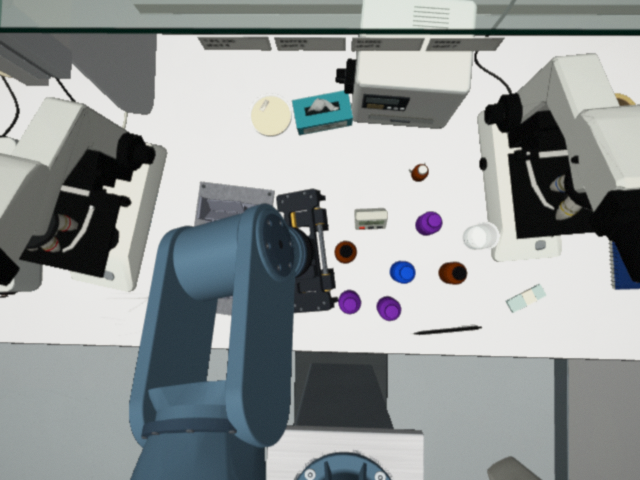

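Call:
carry_out(
  motion=[
    {"dp":[-0.0005,-0.006,-0.018],"dr":[-0.009,0.008,-0.002],"grip":0.75},
    {"dp":[-0.0005,-0.007,-0.02],"dr":[-0.009,0.009,-0.002],"grip":0.75},
    {"dp":[0,-0.007,-0.02],"dr":[0,0,0],"grip":0.75},
    {"dp":[-0.0005,-0.006,-0.018],"dr":[0,0,0],"grip":0.75},
    {"dp":[-0.0005,-0.004,-0.012],"dr":[0,0,0],"grip":0.75},
    {"dp":[0,0,0],"dr":[0,0,0],"grip":0.75},
  ],
)

```text
time_s: 4.67
tool_pos: [0.5236, 0.0177, 0.0721]
ee_rot: [0.139, 0.647, 0.742, -0.106]
wrist_force: [-0.4, 1.0, -0.9]
opening: 0.0661
```

```bash
python3 st.py; python3 -c "
from plan import *
snap('side','side3')
delta([.99027,.13917,0],[.0476,-.3387,-.9397],[.5143,.0130,.0495])
crop('side3',250,190,410,310,'c6')"
```

```text
t 4.67 pos [0.5236 0.0177 0.0721] open 0.0661
j [ 0.0001  0.3306  1.8819 -0.4421  0.9058  0.1358]
ytool [0.99   0.1393 0.0224] ztool [ 0.0686 -0.3367 -0.9391]
F [-0.4469  0.9647 -0.869 ] M [0.1006 0.0922 0.006 ]
rv [-0.002   0.024  -0.0004] rows 1 [-0.002   0.024  -0.0004]
dp [-0.0102 -0.0049 -0.0238] 0.0263
[0.5245 0.0179 0.0733] 4.7167
c6 5.0
```

View pics/c6.png

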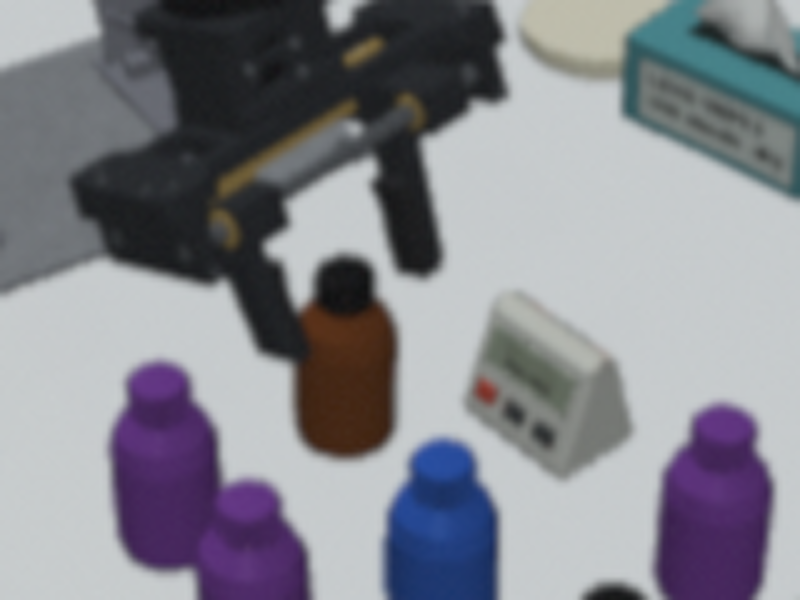

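Call:
carry_out(
  motion=[
    {"dp":[-0.006,0,0],"dr":[-0.001,0.012,0],"grip":0.75},
    {"dp":[-0.005,-0.001,-0.004],"dr":[-0.001,0.012,0],"grip":0.75},
    {"dp":[-0.002,-0.002,-0.01],"dr":[0,0,0],"grip":0.75},
    {"dp":[-0.001,-0.002,-0.01],"dr":[0,0,0],"grip":0.75},
    {"dp":[0,0,0],"dr":[0,0,0],"grip":0.75},
  ],
)

```text
time_s: 5.13
tool_pos: [0.5139, 0.0134, 0.0542]
ee_rot: [0.134, 0.646, 0.743, -0.111]
wrist_force: [0.6, -1.4, -0.1]
opening: 0.0659
```

```bash
python3 st.py; python3 -c "
from plan import *
delta([.99027,.13917,0],[.0476,-.3387,-.9397],[.5143,.0130,.0495])"
```

```text
t 5.13 pos [0.5139 0.0134 0.0542] open 0.0659
j [-0.0074  0.3522  1.9019 -0.455   0.8779  0.1451]
ytool [0.99   0.1406 0.009 ] ztool [ 0.0566 -0.3385 -0.9393]
F [ 0.6093 -1.44   -0.1342] M [ 0.114   0.0419 -0.0286]
rv [-0.0001  0.009  -0.0014] rows 1 [-0.0001  0.009  -0.0014]
dp [ 0.0004 -0.0004 -0.0047] 0.0047
[0.5139 0.0134 0.0542] 5.1333
```

Call:
carry_out(
  motion=[
    {"dp":[0,0,-0.005],"dr":[0,0.009,0],"grip":0.75},
    {"dp":[0,0,0],"dr":[0,0,0],"grip":0.6},
    {"dp":[0,0,0],"dr":[0,0,0],"grip":0.3},
    {"dp":[0,0,0],"dr":[0,0,0],"grip":0.3},
    {"dp":[0,0,0],"dr":[0,0,0],"grip":0.3},
    {"dp":[0,0,0],"dr":[0,0,0],"grip":0.3},
  ],
  force=30,
)

```text
time_s: 5.63
tool_pos: [0.5136, 0.0136, 0.0478]
ee_rot: [0.13, 0.645, 0.744, -0.114]
wrist_force: [-0.7, 0.1, -1.1]
opening: 0.0427
```

```bash
python3 st.py; python3 -c "
from plan import *
snap('side','side4')
crop('side4',250,190,410,310,'c7')"
```

```text
t 5.63 pos [0.5136 0.0136 0.0478] open 0.0427
j [-0.0071  0.3693  1.8951 -0.4545  0.8787  0.1445]
ytool [ 0.99    0.1409 -0.0023] ztool [ 0.046  -0.3384 -0.9399]
F [-0.7294  0.1421 -1.0546] M [0.1578 0.1468 0.0147]
c7 5.0
```

View pics/c7.png

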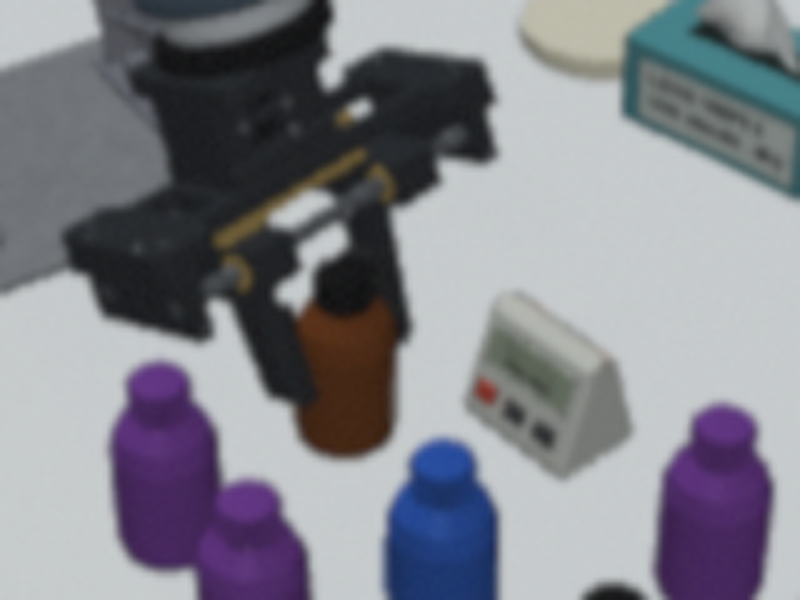

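Call:
carry_out(
  motion=[
    {"dp":[0,0,0.001],"dr":[0,0,0],"grip":0.62},
    {"dp":[0,0,0],"dr":[0,0,0],"grip":0.62},
    {"dp":[0.0005,-0.002,0],"dr":[0,0,0],"grip":0.62},
    {"dp":[0,-0.002,0],"dr":[0,0,0],"grip":0.62},
    {"dp":[0,0,0],"dr":[0,0,0],"grip":0.3},
    {"dp":[0,0,0],"dr":[0,0,0],"grip":0.3},
    {"dp":[0,0,0],"dr":[0,0,0],"grip":0.3},
    {"dp":[0,0,0],"dr":[0,0,0],"grip":0.3},
  ],
  force=30,
)

```text
time_s: 6.35
tool_pos: [0.5147, 0.0091, 0.0497]
ee_rot: [0.131, 0.645, 0.744, -0.114]
wrist_force: [0.3, 1.0, -0.1]
opening: 0.0429
```

```bash
python3 st.py
```

```text
t 6.35 pos [0.5147 0.0091 0.0497] open 0.0429
j [-0.0161  0.365   1.8958 -0.4543  0.8774  0.1353]
ytool [ 0.99    0.1407 -0.0006] ztool [ 0.0475 -0.3383 -0.9398]
F [ 0.2862  0.9742 -0.0794] M [0.1884 0.0894 0.048 ]
```

Call:
carry_out(
  motion=[
    {"dp":[0,0,0],"dr":[0,0,0],"grip":0.62},
    {"dp":[0,0,0],"dr":[0,0,0],"grip":0.62},
    {"dp":[-0.0005,0.002,0],"dr":[0,0,0],"grip":0.62},
    {"dp":[0,0.002,0],"dr":[0,0,0],"grip":0.62},
    {"dp":[0,0,0],"dr":[0,0,0],"grip":0.3},
    {"dp":[0,0,0],"dr":[0,0,0],"grip":0.3},
    {"dp":[0,0,0],"dr":[0,0,0],"grip":0.3},
    {"dp":[0,0,0],"dr":[0,0,0],"grip":0.3},
    {"dp":[0,0,0.02],"dr":[0,0,0],"grip":0.3},
    {"dp":[0,0,0.03],"dr":[0,0,0],"grip":0.3},
    {"dp":[0,0,0.03],"dr":[0,0,0],"grip":0.3},
    {"dp":[0,0,0.03],"dr":[0,0,0],"grip":0.3},
    {"dp":[0,0,0],"dr":[0,0,0],"grip":0.3},
  ],
  force=35,
)

```text
time_s: 7.43
tool_pos: [0.5093, 0.0139, 0.1593]
ee_rot: [0.126, 0.645, 0.745, -0.117]
wrist_force: [1.4, 0.3, -1.2]
opening: 0.0427
```

```bash
python3 st.py; python3 -c "
from plan import *
snap('side','side5');snap('top','top5')
crop('side5',230,150,430,300,'c8')"
```

```text
t 7.43 pos [0.5093 0.0139 0.1593] open 0.0427
j [-0.0073  0.1722  1.8607 -0.3876  1.0991  0.0259]
ytool [ 0.99    0.1405 -0.0118] ztool [ 0.0366 -0.3369 -0.9408]
F [ 1.3892  0.2905 -1.2444] M [0.217  0.0328 0.0687]
c8 4.0
```

View pics/c8.png

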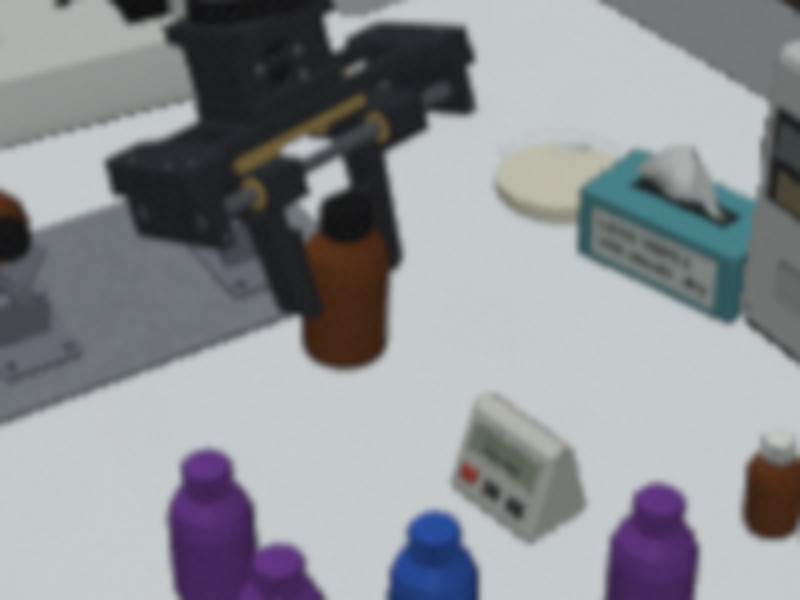

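```bash
cat > tgt.py <<'E'
from plan import *
Rg=frame([.99,.1407,-.0006],[.0475,-.3383,-.9398]); tg=np.array([.5142,.0131,.0497])
vt=Rg.T@(np.array([.515,.0078,0])-tg); at=Rg.T@np.array([0,0,1.])
yaw=np.radians(-95.7); X=np.array([np.cos(yaw),np.sin(yaw),0]);Y=np.array([-X[1],X[0],0]);Z=np.array([0,0,1.])
c,s=np.cos(np.radians(20)),np.sin(np.radians(20))
A=c*X+s*Z; N=-s*X+c*Z
# tool frame s.t. R at=A, y tool=Y
t=np.arctan2(0,1)
Rb=lambda ax,y:np.stack([np.cross(y,ax),y,ax],1)
at_=at-np.array([0,1,0])*at[1]; at_/=np.linalg.norm(at_)
Rt=Rb(A,Y)@Rb(at_,np.array([0,1.,0])).T
seat=np.array([.5966,.2924,.053])
def tcp(along,up): return seat+A*along+N*up-Rt@vt
def foot():
    o=robot.get_obs();q=o['ee_rot'];R=Ro.from_quat([q[1],q[2],q[3],q[0]]).as_matrix()
    f=o['tool_pos']+R@vt; d=f-seat; ax=R@at
    print('foot',f.round(4),'along,lat,up mm',(np.array([d@A,d@Y,d@N])*1000).round(1),'axis',ax.round(3),'slope',np.degrees(np.arcsin(ax[2])).round(1),'yaw err',np.degrees(np.arctan2(ax@Y,ax@X)).round(1),'F A,Y,N',(np.array([A,Y,N])@o['wrist_force']).round(2),'t',o['time_s'])
def go(al,up): delta(Rt[:,1],Rt[:,2],tcp(al,up))
E
python3 -c "
from tgt import *
print(vt,at,Rt[:,2],tcp(0,0),A,N); go(.02,.06); foot()"
```

```text
[1.19416573e-02 7.65959784e-05 4.85408174e-02] [-3.41630308e-01 -6.09364322e-04 -9.39834220e-01] [ 0.07610981  0.76252201 -0.64246983] [0.59206735 0.24775995 0.07503499] [-0.09333004 -0.93504638  0.34202014] [0.03396936 0.34032905 0.93969262]
rv [ 1.22    0.0091 -0.2203] rows 11 [ 0.1109  0.0008 -0.02  ]
dp [ 0.0857  0.2355 -0.0162] 0.2511
[0.5065 0.014  0.1545] 7.5333
foot [0.5064 0.0088 0.1048] along,lat,up mm [291.3 -61.6 -50.9] axis [ 0.018 -0.002  1.   ] slope 89.0 yaw err 89.0 F A,Y,N [-0.6  -0.6  -2.19] t 7.5333
```

Call:
carry_out(
  motion=[
    {"dp":[0.005,0.01,0.015],"dr":[0.11,0.001,-0.02],"grip":0.3},
    {"dp":[0.007,0.018,0.015],"dr":[0.11,0.001,-0.02],"grip":0.3},
    {"dp":[0.008,0.02,0.01],"dr":[0.11,0.001,-0.02],"grip":0.3},
    {"dp":[0.008,0.02,0.005],"dr":[0.11,0.001,-0.02],"grip":0.3},
    {"dp":[0.008,0.02,0],"dr":[0.11,0.001,-0.02],"grip":0.3},
    {"dp":[0.008,0.02,0],"dr":[0.11,0.001,-0.02],"grip":0.3},
    {"dp":[0.008,0.02,0],"dr":[0.11,0.001,-0.02],"grip":0.3},
    {"dp":[0.008,0.02,0],"dr":[0.11,0.001,-0.02],"grip":0.3},
    {"dp":[0.008,0.018,0],"dr":[0.11,0.001,-0.02],"grip":0.3},
    {"dp":[0.008,0.015,0],"dr":[0.1,0.001,-0.02],"grip":0.3},
    {"dp":[0.005,0.01,0],"dr":[0.08,0,-0.015],"grip":0.3},
    {"dp":[0,0,0],"dr":[0,0,0],"grip":0.3},
    {"dp":[0,0,0],"dr":[0,0,0],"grip":0.3},
  ],
)

```text
time_s: 8.62
tool_pos: [0.5771, 0.2126, 0.1723]
ee_rot: [-0.299, 0.676, 0.603, 0.301]
wrist_force: [-0.6, -1.2, -2.1]
opening: 0.0427
```

```bash
python3 st.py; python3 -c "
from tgt import *
snap('side','side6');snap('top','top6')
go(.02,.06); foot()
crop('side6',190,100,390,250,'c9')"
```

```text
t 8.62 pos [0.5771 0.2126 0.1723] open 0.0427
j [-0.2383  0.3951  1.76    0.8937  1.3276 -0.5098]
ytool [ 0.9946 -0.0955 -0.0402] ztool [ 0.0477  0.7669 -0.64  ]
F [-0.5517 -1.2223 -2.0964] M [-0.6219  0.1472  0.0557]
rv [-0.0059 -0.0381 -0.0048] rows 1 [-0.0059 -0.0381 -0.0048]
dp [ 0.0151  0.0366 -0.0351] 0.0529
[0.5771 0.2129 0.1733] 8.7167
foot [0.5806 0.2577 0.1514] along,lat,up mm [ 67.6 -12.5  80.1] axis [-0.076 -0.937  0.34 ] slope 19.9 yaw err 1.0 F A,Y,N [-0.32  0.51 -2.12] t 8.7167
c9 4.0
```

View pics/c9.png

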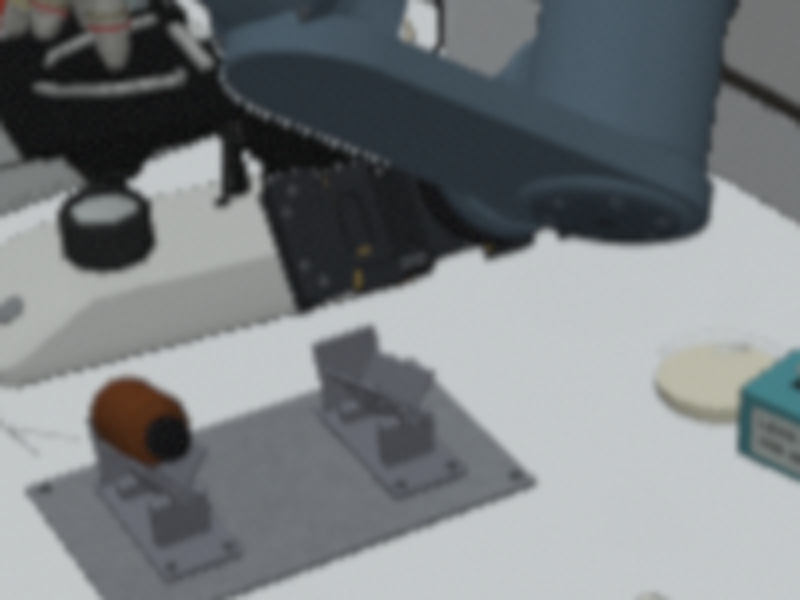

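View pics/top6.png

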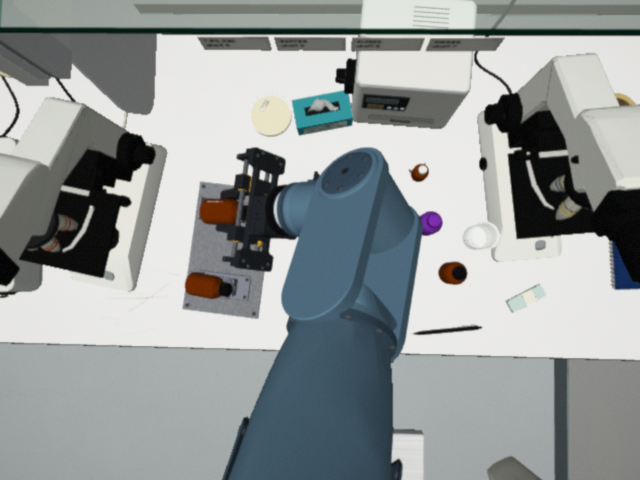

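```bash
python3 -c "
from tgt import *
print(tri('top6',(350,178),'side6',(190+615/4,100+208/4)))
for z in (.1,.15,.2,.25,.3,.35): print(z,atz('side6',190+620/4,100+240/4,z), atz('top6',350,178,z))
"
```

```text
(array([0.60397518, 0.01498774, 0.27523444]), np.float64(0.0281181016836553))
0.1 [0.75995901 0.2228517  0.1       ] [0.65084762 0.00245536 0.1       ]
0.15 [0.70652293 0.15761417 0.15      ] [0.64091924 0.00385133 0.15      ]
0.2 [0.65308685 0.09237663 0.2       ] [0.63099087 0.00524729 0.2       ]
0.25 [0.59965077 0.0271391  0.25      ] [0.62106249 0.00664326 0.25      ]
0.3 [ 0.54621469 -0.03809843  0.3       ] [0.61113411 0.00803923 0.3       ]
0.35 [ 0.49277861 -0.10333597  0.35      ] [0.60120574 0.00943519 0.35      ]
```

Call:
carry_out(
  motion=[
    {"dp":[0.007,0.015,-0.005],"dr":[-0.003,-0.02,-0.002],"grip":0.3},
    {"dp":[0.007,0.015,-0.015],"dr":[-0.003,-0.018,-0.002],"grip":0.3},
    {"dp":[0.001,0.006,-0.015],"dr":[0,0,0],"grip":0.3},
    {"dp":[0,0,-0.005],"dr":[0,0,0],"grip":0.3},
    {"dp":[0,0,0],"dr":[0,0,0],"grip":0.3},
  ],
)

```text
time_s: 9.13
tool_pos: [0.5931, 0.2491, 0.1338]
ee_rot: [-0.279, 0.671, 0.612, 0.312]
wrist_force: [-0.3, 0.4, -1.5]
opening: 0.0428
```

```bash
python3 -c "
from tgt import *
go(.015,.03); foot()"
```

```text
rv [ 0.0103  0.0067 -0.0036] rows 1 [ 0.0103  0.0067 -0.0036]
dp [-0.0014 -0.0052 -0.0255] 0.026
[0.5931 0.2491 0.1338] 9.1333
foot [0.5976 0.2935 0.1114] along,lat,up mm [18.8  0.9 55.3] axis [-0.093 -0.932  0.351] slope 20.6 yaw err 0.0 F A,Y,N [-0.88 -0.38 -1.3 ] t 9.1333
```

Call:
carry_out(
  motion=[
    {"dp":[-0.0005,-0.0025,-0.014],"dr":[0.01,0.006,-0.003],"grip":0.3},
    {"dp":[-0.0005,-0.0025,-0.014],"dr":[0,0,0],"grip":0.3},
    {"dp":[-0.0005,-0.002,-0.012],"dr":[0,0,0],"grip":0.3},
    {"dp":[0,0,0],"dr":[0,0,0],"grip":0.3},
    {"dp":[0,0,0],"dr":[0,0,0],"grip":0.3},
  ],
)

```text
time_s: 9.55
tool_pos: [0.5919, 0.2401, 0.0931]
ee_rot: [-0.283, 0.671, 0.609, 0.313]
wrist_force: [-0.0, 0.4, -1.9]
opening: 0.0429
```

```bash
python3 -c "
from tgt import *
snap('side','side7');snap('top','top7');go(.01,.0); foot();crop('top7',170,140,290,230,'c10');crop('side7',190,100,350,220,'c11')"
```

```text
rv [ 0.0023  0.0024 -0.0017] rows 1 [ 0.0023  0.0024 -0.0017]
dp [-0.0008 -0.0018 -0.015 ] 0.0152
[0.5919 0.2402 0.0935] 9.65
foot [0.5964 0.2848 0.0713] along,lat,up mm [13.4  0.6 14.7] axis [-0.093 -0.934  0.344] slope 20.1 yaw err 0.0 F A,Y,N [-0.85  0.38 -1.56] t 9.65
c10 6.666666666666667
c11 5.0
```

View pics/c10.png

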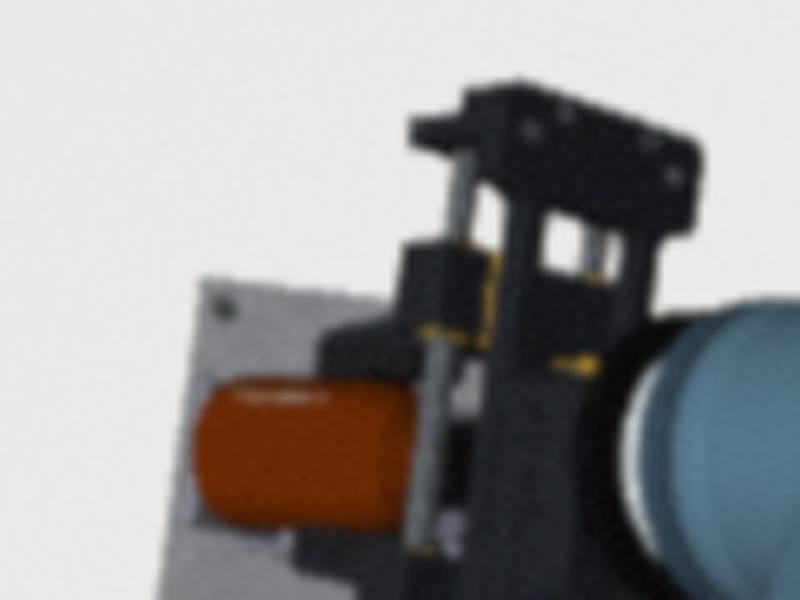

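View pics/c11.png

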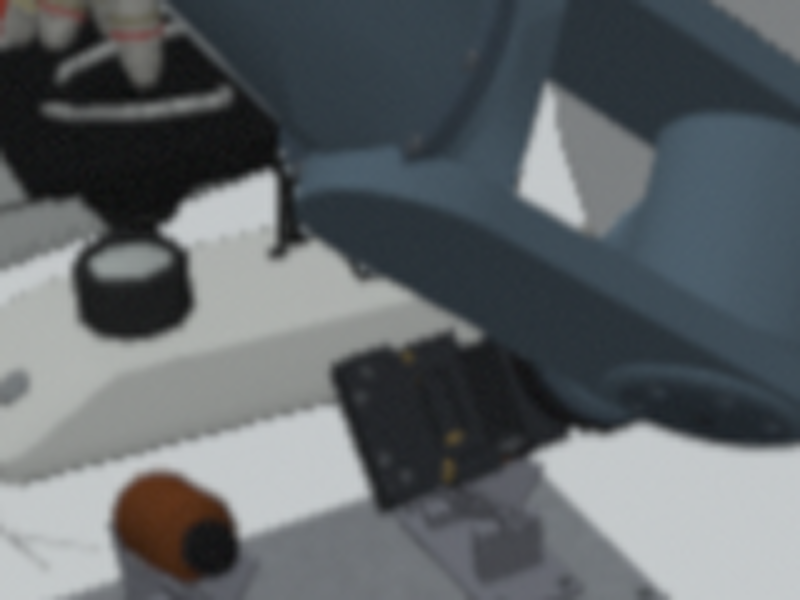

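```bash
python3 -c "
from tgt import *
b=cv2.imread('pics/top7.png')[...,0]; print(b[205:212,192:206]); print(b[190:225,210])
f=np.array([.5964,.2848,.0713]); print(proj('top7',f+.0225*N), [proj('top7',f+.018*A+.0225*Y*k) for k in(1,-1)])
L=np.array([.4468,.3069,.053]); print(proj('top7',L+.0225*N))
"
```

```text
[[232 232 232 228 199 148 103  44   5   1   2   0   3   3]
 [232 233 231 226 191 145  97  37   6   1   2   0   3   3]
 [232 232 232 225 184 139  93  38   2   2   1   1   3   3]
 [233 232 232 223 180 138  98  41   4   5   3   3   5   0]
 [232 233 231 222 176 139 100  41   3   2   3   5   3   4]
 [232 232 231 216 164 133 104  46   6   0   2   7   3   2]
 [232 232 228 201 154 131 121  61  14   4   6   2   1   4]]
[138 136 137 135 133 120  71  27  29  51  32   8   1   0   4   4   5   3
   3   2   0   3   3   3   1   5   1   5   7  32  74 106 121 125 130]
[196.14418045 204.79214653] [array([212.71314165, 195.77732859]), array([209.65580728, 218.8503868 ])]
[185.1590166  283.30699497]
```

Call:
carry_out(
  motion=[
    {"dp":[0,-0.0017,-0.0047],"dr":[0.002,0.002,-0.001],"grip":0.3},
    {"dp":[0,-0.0017,-0.0047],"dr":[0,0,0],"grip":0.3},
    {"dp":[0,0,0],"dr":[0,0,0],"grip":0.3},
  ],
)

```text
time_s: 9.9
tool_pos: [0.5931, 0.2367, 0.0856]
ee_rot: [-0.283, 0.671, 0.609, 0.315]
wrist_force: [-0.1, 0.6, -1.9]
opening: 0.0429
```

```bash
python3 -c "
from tgt import *
foot()"
```

```text
foot [0.5976 0.2813 0.0636] along,lat,up mm [13.9  2.1  6.2] axis [-0.094 -0.935  0.341] slope 20.0 yaw err -0.1 F A,Y,N [-1.25 -0.18 -1.59] t 9.9
```

Call:
carry_out(
  motion=[
    {"dp":[-0.001,-0.001,-0.003],"dr":[0,0,0],"grip":0.3},
    {"dp":[0,-0.0007,-0.002],"dr":[0,0,0],"grip":0.3},
    {"dp":[0,0,0],"dr":[0,0,0],"grip":0.3},
  ],
)

```text
time_s: 10.15
tool_pos: [0.5932, 0.2366, 0.0859]
ee_rot: [-0.285, 0.668, 0.609, 0.318]
wrist_force: [-0.2, 0.5, -2.1]
opening: 0.043
```

```bash
python3 -c "
from tgt import *
foot()"
```

```text
foot [0.5977 0.2815 0.0643] along,lat,up mm [14.   2.1  6.9] axis [-0.092 -0.938  0.333] slope 19.4 yaw err 0.1 F A,Y,N [-1.13 -0.29 -1.87] t 10.15
```

```bash
python3 -c "
from tgt import *
o=robot.get_obs();print(o['joint_torque'],o['joint_positions'],o['qd'])
snap('side','side8');snap('top','top8');foot()"
```

```text
[ 3.42151012e-03 -5.11677611e+01 -2.34857833e+01  3.06548551e+00
  2.62340494e+00 -3.00753443e-02] [-0.19414372  0.5638222   1.74366505  0.97741226  1.18841916 -0.66088814] [ 0.00112941 -0.01596279 -0.004329    0.01039467  0.01996792  0.00111563]
foot [0.598  0.2813 0.0641] along,lat,up mm [14.   2.5  6.7] axis [-0.093 -0.938  0.333] slope 19.5 yaw err 0.0 F A,Y,N [ 1.28 -0.96  1.31] t 10.25
```

View pics/side8.png

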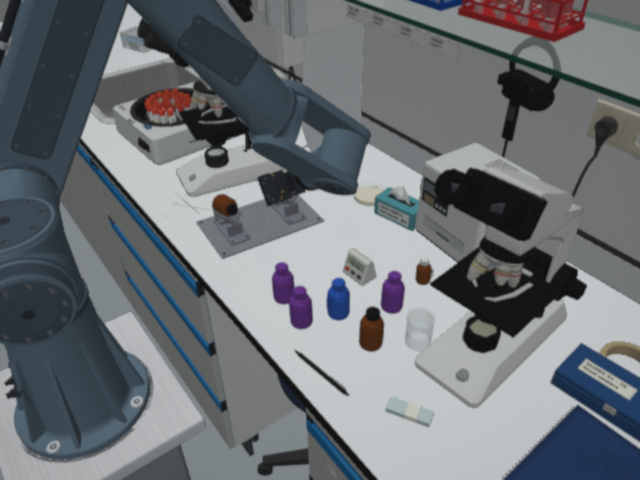

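View pics/top8.png

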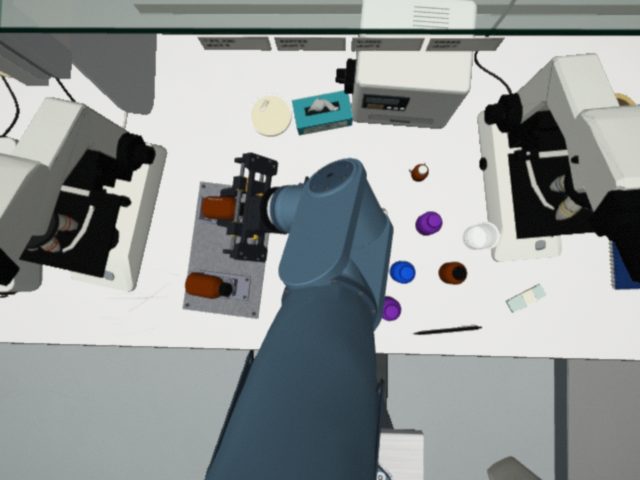

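Call:
carry_out(
  motion=[
    {"dp":[-0.001,-0.0015,-0.004],"dr":[0,0,0],"grip":0.3},
    {"dp":[-0.001,-0.0015,-0.004],"dr":[0,0,0],"grip":0.3},
  ],
)

```text
time_s: 10.42
tool_pos: [0.5934, 0.2361, 0.0852]
ee_rot: [-0.288, 0.664, 0.609, 0.323]
wrist_force: [-8.3, 0.0, 23.7]
opening: 0.0425
```

```bash
python3 -c "
from tgt import *
foot()"; python3 st.py
```

```text
foot [0.598  0.2813 0.0642] along,lat,up mm [14.1  2.5  6.7] axis [-0.092 -0.943  0.321] slope 18.7 yaw err 0.1 F A,Y,N [ 8.88 -8.23 22.04] t 10.4167
t 10.42 pos [0.5934 0.2361 0.0852] open 0.0425
j [-0.1991  0.5701  1.7438  0.9882  1.1945 -0.6786]
ytool [ 0.9957 -0.0922  0.0121] ztool [ 0.0794  0.7762 -0.6254]
F [-8.2707  0.0172 23.7478] M [2.2948 0.3174 0.9535]
```

Call:
carry_out(
  motion=[
    {"dp":[-0.002,0.001,0.003],"dr":[0.02,0,0],"grip":0.3},
    {"dp":[0,0.004,-0.001],"dr":[0,0,0],"grip":0.3},
    {"dp":[0,0.004,-0.001],"dr":[0,0,0],"grip":0.3},
    {"dp":[0,0,0],"dr":[0,0,0],"grip":0.3},
  ],
)

```text
time_s: 10.75
tool_pos: [0.5922, 0.2452, 0.0862]
ee_rot: [-0.293, 0.662, 0.606, 0.33]
wrist_force: [0.8, 0.4, -2.1]
opening: 0.0429
```

```bash
python3 -c "
from tgt import *
foot(); go(0,.007)"
```

```text
foot [0.5968 0.2907 0.066 ] along,lat,up mm [ 6.   0.3 11.7] axis [-0.094 -0.948  0.303] slope 17.6 yaw err 0.1 F A,Y,N [-1.12  0.74 -1.78] t 10.75
rv [-0.0397  0.0162 -0.006 ] rows 1 [-0.0397  0.0162 -0.006 ]
dp [ 0.0001  0.0049 -0.0046] 0.0067
[0.5922 0.2452 0.0862] 10.75
```

Call:
carry_out(
  motion=[
    {"dp":[0,0.001,0.001],"dr":[-0.04,0.016,-0.006],"grip":0.3},
    {"dp":[0,-0.001,-0.003],"dr":[0,0,0],"grip":0.3},
    {"dp":[0,0,0],"dr":[0,0,0],"grip":0.3},
  ],
)

```text
time_s: 11.0
tool_pos: [0.5912, 0.2455, 0.0816]
ee_rot: [-0.283, 0.673, 0.608, 0.312]
wrist_force: [-0.4, 0.8, -1.2]
opening: 0.0428
```

```bash
python3 -c "
from tgt import *
foot(); go(0,.005)"
```

```text
foot [0.5957 0.2901 0.0595] along,lat,up mm [ 4.4 -0.6  5.3] axis [-0.093 -0.934  0.345] slope 20.2 yaw err 0.0 F A,Y,N [-1.09 -0.5  -0.84] t 11.0
rv [ 0.0031 -0.0024  0.0001] rows 1 [ 0.0031 -0.0024  0.0001]
dp [ 0.001   0.0039 -0.0019] 0.0045
[0.5912 0.2455 0.0816] 11.0
```

Call:
carry_out(
  motion=[
    {"dp":[0,-0.001,-0.0025],"dr":[0,0,0],"grip":0.3},
    {"dp":[0,-0.001,-0.0025],"dr":[0,0,0],"grip":0.3},
  ],
)

```text
time_s: 11.17
tool_pos: [0.5919, 0.2451, 0.0799]
ee_rot: [-0.286, 0.671, 0.608, 0.315]
wrist_force: [-11.4, -3.1, 26.0]
opening: 0.0428
```

```bash
python3 -c "
from tgt import *
foot(); go(0,.005)"
```

```text
foot [0.5963 0.2899 0.0582] along,lat,up mm [ 4.2 -0.   4. ] axis [-0.092 -0.937  0.337] slope 19.7 yaw err 0.1 F A,Y,N [ 12.82 -11.01  22.98] t 11.1667
rv [-0.0059 -0.0005 -0.0017] rows 1 [-0.0059 -0.0005 -0.0017]
dp [ 0.0004  0.0044 -0.0002] 0.0044
[0.5919 0.2451 0.0799] 11.1667
```

Call:
carry_out(
  motion=[
    {"dp":[-0.002,-0.001,0.002],"dr":[-0.006,0,-0.001],"grip":0.3},
    {"dp":[-0.001,-0.001,-0.001],"dr":[0,0,0],"grip":0.3},
    {"dp":[0,-0.0005,-0.002],"dr":[0,0,0],"grip":0.3},
    {"dp":[0,0,0],"dr":[0,0,0],"grip":0.3},
  ],
)

```text
time_s: 11.5
tool_pos: [0.5912, 0.2429, 0.0814]
ee_rot: [-0.285, 0.671, 0.607, 0.317]
wrist_force: [0.7, 0.4, -1.2]
opening: 0.0429
```

```bash
python3 -c "
from tgt import *
foot()"
```

```text
foot [0.5959 0.2877 0.0597] along,lat,up mm [ 6.8 -0.3  4.7] axis [-0.097 -0.937  0.335] slope 19.6 yaw err -0.2 F A,Y,N [-0.84  0.63 -1.01] t 11.5
```

Call:
carry_out(
  motion=[
    {"dp":[-0.003,0.001,0],"dr":[-0.006,0,0],"grip":0.3},
    {"dp":[-0.001,0.0005,-0.003],"dr":[0,0,0],"grip":0.3},
    {"dp":[0,-0.0005,-0.003],"dr":[0,0,0],"grip":0.3},
    {"dp":[0,-0.0005,-0.002],"dr":[0,0,0],"grip":0.3},
  ],
)

```text
time_s: 11.83
tool_pos: [0.5914, 0.2431, 0.0806]
ee_rot: [-0.283, 0.669, 0.607, 0.322]
wrist_force: [-4.1, -0.2, 11.0]
opening: 0.0427
```

```bash
python3 -c "
from tgt import *
foot()"
```

```text
foot [0.5964 0.288  0.0592] along,lat,up mm [6.3 0.2 4.3] axis [-0.101 -0.939  0.33 ] slope 19.3 yaw err -0.5 F A,Y,N [ 4.29 -4.06 10.1 ] t 11.8333
```

Call:
carry_out(
  motion=[
    {"dp":[-0.003,0.001,0.003],"dr":[-0.01,0.008,0.003],"grip":0.3},
    {"dp":[-0.003,0,0],"dr":[0,0,0],"grip":0.3},
    {"dp":[0,0,0],"dr":[0,0,0],"grip":0.3},
  ],
)

```text
time_s: 12.08
tool_pos: [0.5878, 0.2432, 0.0847]
ee_rot: [-0.28, 0.671, 0.608, 0.317]
wrist_force: [0.8, 0.6, -1.1]
opening: 0.043
```

```bash
python3 -c "
from tgt import *
foot();go(.003,.005)"
```

```text
foot [0.5927 0.2878 0.0627] along,lat,up mm [ 8.  -3.4  7.4] axis [-0.101 -0.935  0.341] slope 19.9 yaw err -0.5 F A,Y,N [-1.02  0.77 -0.79] t 12.0833
rv [-0.0005  0.0098  0.004 ] rows 1 [-0.0005  0.0098  0.004 ]
dp [ 0.0042  0.0035 -0.0039] 0.0067
[0.5878 0.2432 0.0847] 12.0833
```

Now straight down the normal from lat −3.

Call:
carry_out(
  motion=[
    {"dp":[0,-0.001,-0.003],"dr":[0,0.01,0.004],"grip":0.3},
    {"dp":[-0.0005,-0.001,-0.003],"dr":[0,0,0],"grip":0.3},
    {"dp":[-0.0005,-0.001,-0.003],"dr":[0,0,0],"grip":0.3},
  ],
)

```text
time_s: 12.33
tool_pos: [0.5904, 0.2422, 0.0819]
ee_rot: [-0.285, 0.67, 0.607, 0.319]
wrist_force: [2.8, 4.1, 10.1]
opening: 0.0428
```

```bash
python3 -c "
from tgt import *
foot()"
```

```text
foot [0.5951 0.287  0.0604] along,lat,up mm [ 7.7 -0.9  5. ] axis [-0.097 -0.938  0.332] slope 19.4 yaw err -0.2 F A,Y,N [-0.67  2.4  10.97] t 12.3333
```

Call:
carry_out(
  motion=[
    {"dp":[0,0.004,0],"dr":[-0.005,0.003,0.001],"grip":0.3},
    {"dp":[0,0.003,-0.001],"dr":[0,0,0],"grip":0.3},
    {"dp":[0,0.003,-0.001],"dr":[0,0,0],"grip":0.3},
  ],
)

```text
time_s: 12.58
tool_pos: [0.5911, 0.2514, 0.0793]
ee_rot: [-0.283, 0.671, 0.608, 0.316]
wrist_force: [2.8, -3.0, 3.0]
opening: 0.043
```

```bash
python3 -c "
from tgt import *
foot()"
```

```text
foot [0.5958 0.296  0.0574] along,lat,up mm [-1.8 -1.2  5.3] axis [-0.097 -0.936  0.339] slope 19.8 yaw err -0.2 F A,Y,N [3.59 3.11 1.87] t 12.5833
```

Call:
carry_out(
  motion=[
    {"dp":[0,0.003,-0.001],"dr":[0,0,0],"grip":0.3},
    {"dp":[0,0.003,-0.001],"dr":[0,0,0],"grip":0.3},
  ],
)

```text
time_s: 12.75
tool_pos: [0.5915, 0.2523, 0.0787]
ee_rot: [-0.281, 0.671, 0.61, 0.315]
wrist_force: [-17.9, -40.1, 29.0]
opening: 0.0425
```

```bash
python3 -c "
from tgt import *
foot()"
```

```text
foot [0.5961 0.2969 0.0566] along,lat,up mm [-2.9 -1.   4.9] axis [-0.095 -0.934  0.343] slope 20.1 yaw err -0.1 F A,Y,N [ 49.08 -13.87  12.98] t 12.75
```

Call:
carry_out(
  motion=[
    {"dp":[0,0,0],"dr":[0,0,0],"grip":0.3},
    {"dp":[0,0,-0.001],"dr":[0,0,0],"grip":0.3},
    {"dp":[0,0,0],"dr":[0,0,0],"grip":0.3},
  ],
)

```text
time_s: 13.0
tool_pos: [0.5918, 0.2509, 0.0786]
ee_rot: [-0.281, 0.671, 0.609, 0.315]
wrist_force: [1.6, -0.2, 1.3]
opening: 0.0429
```

```bash
python3 -c "
from tgt import *
foot();snap('top','top9');crop('top9',170,140,290,230,'c12')"
```

```text
foot [0.5965 0.2955 0.0565] along,lat,up mm [-1.7 -0.4  4.3] axis [-0.096 -0.934  0.343] slope 20.1 yaw err -0.2 F A,Y,N [0.51 1.62 1.2 ] t 13.0
c12 6.666666666666667
```

View pics/c12.png

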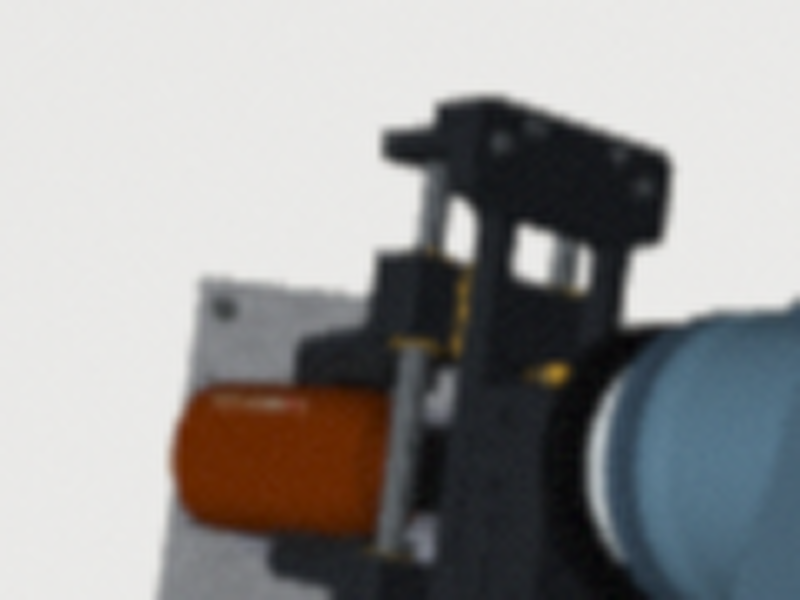

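Call:
carry_out(
  motion=[
    {"dp":[0,0.0025,-0.001],"dr":[0,0,0],"grip":0.3},
    {"dp":[0,0.001,-0.0005],"dr":[0,0,0],"grip":0.6},
    {"dp":[0,0,0],"dr":[0,0,0],"grip":0.65},
    {"dp":[0,0,0],"dr":[0,0,0],"grip":0.7},
    {"dp":[0,0,0],"dr":[0,0,0],"grip":0.75},
    {"dp":[0,0,0],"dr":[0,0,0],"grip":0.75},
  ],
)

```text
time_s: 13.55
tool_pos: [0.5884, 0.2543, 0.0737]
ee_rot: [-0.282, 0.671, 0.611, 0.311]
wrist_force: [0.3, 0.1, -0.1]
opening: 0.0663
```

```bash
python3 -c "
from tgt import *
foot();snap('top','top10');print(proj('top10',seat+.0225*N));b=cv2.imread('pics/top10.png')[...,0]; print(b[203:214,190:203]);crop('top10',170,140,290,230,'c13')"; python3 st.py
```

```text
foot [0.5928 0.2988 0.0514] along,lat,up mm [-6.2 -4.4  0.5] axis [-0.09  -0.933  0.347] slope 20.3 yaw err 0.2 F A,Y,N [-0.11  0.32 -0.05] t 13.55
[195.31555094 205.90129156]
[[231 232 231 232 230 207 110  22   4   0   1   3   1]
 [231 231 232 231 227 188  91  15   3   2   3   4  10]
 [233 231 232 231 224 169  72  12   1   0   0   2   7]
 [232 231 232 231 218 138  50   3   1   1   8   4   2]
 [232 232 232 231 216 123  30   2   0   0   5   4   1]
 [231 231 231 231 214 122  29   2   0   0   2   2   3]
 [232 232 232 231 218 126  31   0   1   4   4   0   4]
 [232 232 231 231 217 140  46   6   1   3   4   1   2]
 [231 231 231 231 220 150  59   9   3   3   5   1   0]
 [231 232 232 231 225 173  77   8   1   2   0   1   2]
 [232 232 232 231 227 187  92  17   0   2   2   6   1]]
c13 6.666666666666667
t 13.6 pos [0.5883 0.2544 0.0736] open 0.0664
j [-0.1588  0.5763  1.7493  0.9858  1.1503 -0.6507]
ytool [ 0.9955 -0.0949  0.0009] ztool [ 0.0729  0.7591 -0.6469]
F [-0.1725  0.3645 -0.0091] M [-0.4143  0.106   0.0031]
```

View pics/c13.png

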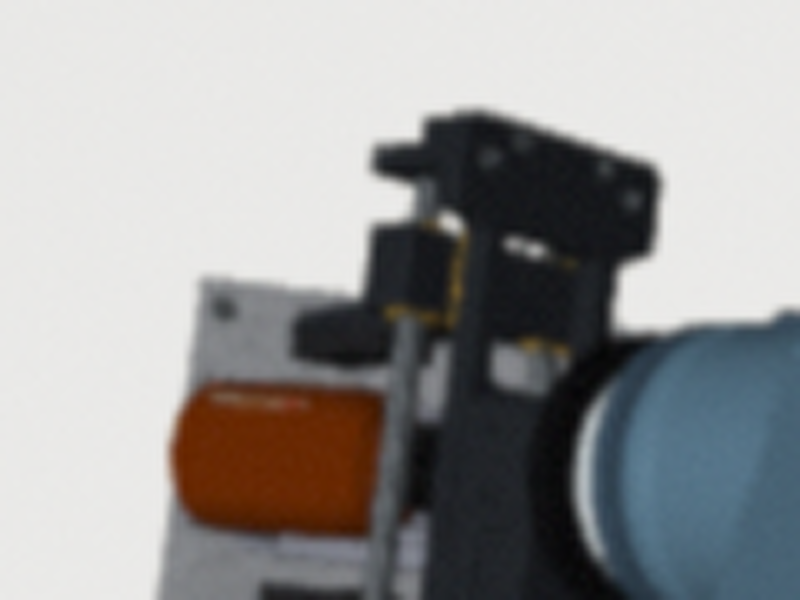

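Call:
carry_out(
  motion=[
    {"dp":[0.003,-0.006,0.005],"dr":[0,0,0],"grip":0.9},
    {"dp":[0.001,-0.012,0.01],"dr":[0,0,0],"grip":1.0},
    {"dp":[0,-0.016,0.014],"dr":[0,0,0],"grip":1.0},
    {"dp":[-0.002,-0.02,0.018],"dr":[0,0,0],"grip":1.0},
    {"dp":[-0.002,-0.02,0.02],"dr":[0,0,0],"grip":1.0},
    {"dp":[-0.002,-0.02,0.02],"dr":[0,0,0],"grip":1.0},
    {"dp":[-0.002,-0.02,0.03],"dr":[0,0,0],"grip":1.0},
    {"dp":[0,-0.01,0.03],"dr":[0,0,0],"grip":1.0},
    {"dp":[0,0,0.03],"dr":[0,0,0],"grip":1.0},
    {"dp":[0,0,0.03],"dr":[0,0,0],"grip":1.0},
    {"dp":[0,0,0.03],"dr":[0,0,0],"grip":1.0},
    {"dp":[-0.03,0,0.02],"dr":[0,0,0],"grip":1.0},
    {"dp":[-0.03,0,0],"dr":[0,0,0],"grip":1.0},
    {"dp":[0,0,0],"dr":[0,0,0],"grip":1.0},
  ],
)

```text
time_s: 14.77
tool_pos: [0.5181, 0.112, 0.3505]
ee_rot: [-0.277, 0.675, 0.611, 0.308]
wrist_force: [0.2, 0.7, -0.6]
opening: 0.0883
```

```bash
python3 st.py; python3 -c "
from tgt import *
snap('top','top11');snap('side','side11');crop('side11',190,170,340,260,'c14');crop('top11',170,170,290,330,'c15')"
```

```text
t 14.77 pos [0.5181 0.112  0.3505] open 0.0883
j [-0.4553  0.0328  1.7786  0.7913  1.6681 -0.416 ]
ytool [ 0.9949 -0.1005  0.0015] ztool [ 0.0769  0.7506 -0.6563]
F [ 0.1923  0.6619 -0.6499] M [-0.3904  0.055  -0.0143]
c14 5.333333333333333
c15 3.75
```

View pics/top11.png

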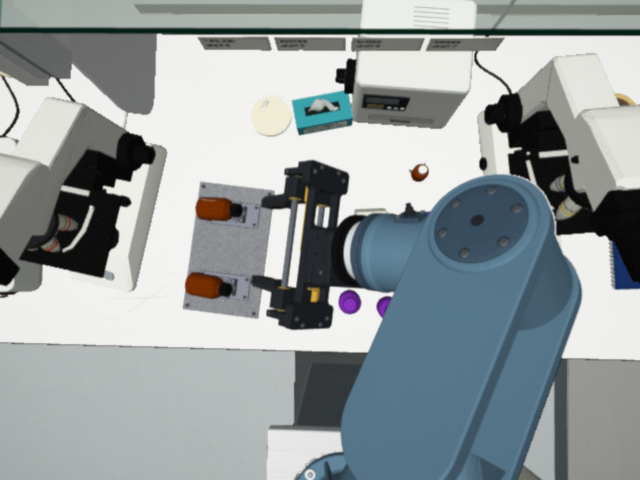

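View pics/c14.png

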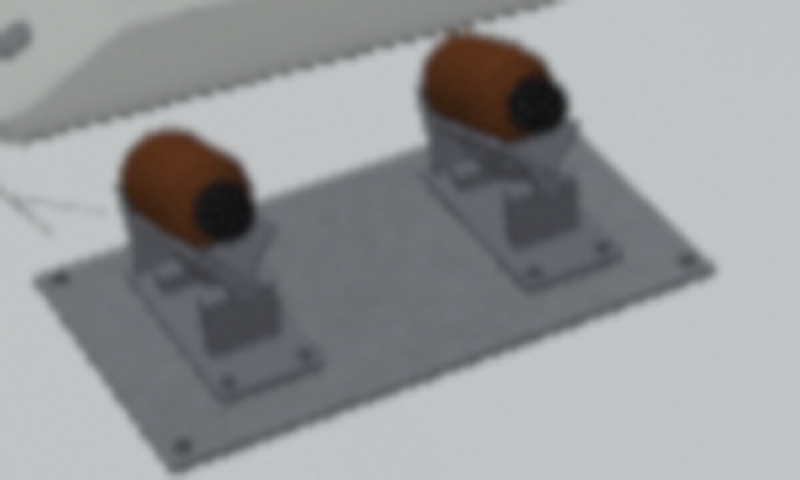

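View pics/c15.png

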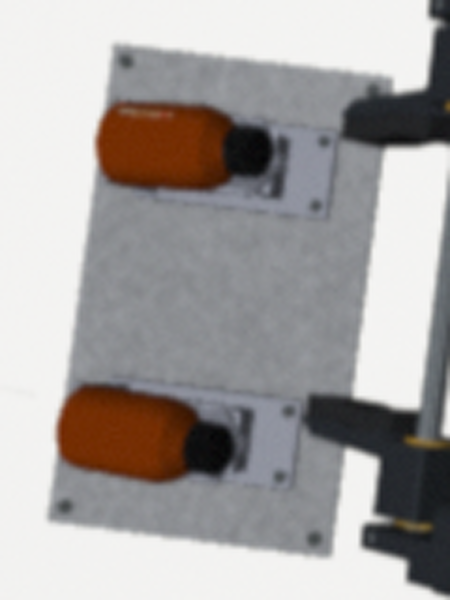

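```bash
cat > cmp.py <<'E'
from run import *
import fit as F
g5=lambda x:(np.array(x[:3]),np.array([np.cos(x[4])*np.cos(x[3]),np.cos(x[4])*np.sin(x[3]),np.sin(x[4])]))
def m(f,box):
    x0,y0,x1,y1=box; im=cv2.imread(f'pics/{f}.png').astype(int); b=im[...,0]
    o=np.zeros(b.shape,np.uint8); o[y0:y1,x0:x1]=b[y0:y1,x0:x1]<50
    n,l,s,_=cv2.connectedComponentsWithStats(o); k=1+np.argmax(s[1:,4]); return (l==k).astype(np.uint8)
F.mask=m
def run(views,x0): return F.fit(views,g5,x0,[.006,.006,.006,.08,.08])
a=run([('top11',(175,265,233,305)),('side11',(205,185,242,222))],[.4475,.306,.053,-1.67,.35])
b=run([('top11',(187,190,243,228)),('side11',(262,172,300,200))],[.597,.291,.053,-1.67,.35])
print(a);print(b);d=b[0]-a[0];print('diff',d, 'vs shift',d[:3]-[.1498,-.0153,0])
E
python3 cmp.py
python3 - <<'E'
import sys; sys.path.insert(0,'.')
import os; os.chdir('.')
from h import *
im=cv2.imread('pics/top11.png')[...,0]
def edge(row,th,x0=170):
    r=im[row].astype(float)
    for x in range(x0,240):
        if r[x]>th>=r[x+1]: return x+(r[x]-th)/(r[x]-r[x+1])
print([round(edge(r,110),2) for r in range(282,290)]); print([round(edge(r,110),2) for r in range(204,213)])
yaw=np.radians(-95.7);A=np.array([np.cos(yaw)*.9397,np.sin(yaw)*.9397,.342]);N=np.array([-np.cos(yaw)*.342,-np.sin(yaw)*.342,.9397])
L=np.array([.4468,.3069,.053])
for k in (0,.002,.004): print(k,proj('top11',L+.0225*N+A*k),proj('top11',L+[.1498,-.0153,0]+.0225*N+A*k))
E
```

```text
(array([ 0.44795688,  0.30481139,  0.04944869, -1.7044909 ,  0.55428366]), np.float64(162.45215704210847))
(array([ 0.59789098,  0.28987451,  0.04979277, -1.71659137,  0.54634653]), np.float64(184.3498078978088))
diff [ 0.1499341  -0.01493688  0.00034408 -0.01210047 -0.00793713] vs shift [0.0001341  0.00036312 0.00034408]
[np.float64(185.14), np.float64(184.91), np.float64(184.81), np.float64(184.81), np.float64(184.8), np.float64(184.85), np.float64(185.07), np.float64(185.2)]
[np.float64(195.9), np.float64(195.73), np.float64(195.43), np.float64(195.25), np.float64(195.24), np.float64(195.31), np.float64(195.43), np.float64(195.55), np.float64(195.78)]
0 [185.15921774 283.30702751] [195.72434803 205.90778366]
0.002 [185.99487241 283.44196366] [196.56262747 205.97211511]
0.004 [186.83204153 283.57714435] [197.40241364 206.03656218]
```

Run:
```python
from h import *
a=cv2.imread('pics/side0.png').astype(int);b=cv2.imread('pics/side11.png').astype(int);d=np.abs(a-b).max(2)
for n,(x0,y0,x1,y1) in dict(timer=(340,245,378,288),B=(355,305,388,352),beaker=(402,305,438,352),oil=(412,255,435,288),laid=(205,188,242,235)).items(): print(n,(d[y0:y1,x0:x1]>40).sum())
crop('side11',230,180,450,360,'c16')
```

```text
timer 0
B 0
beaker 0
oil 0
laid 0
c16 3.3333333333333335
```

View pics/c16.png

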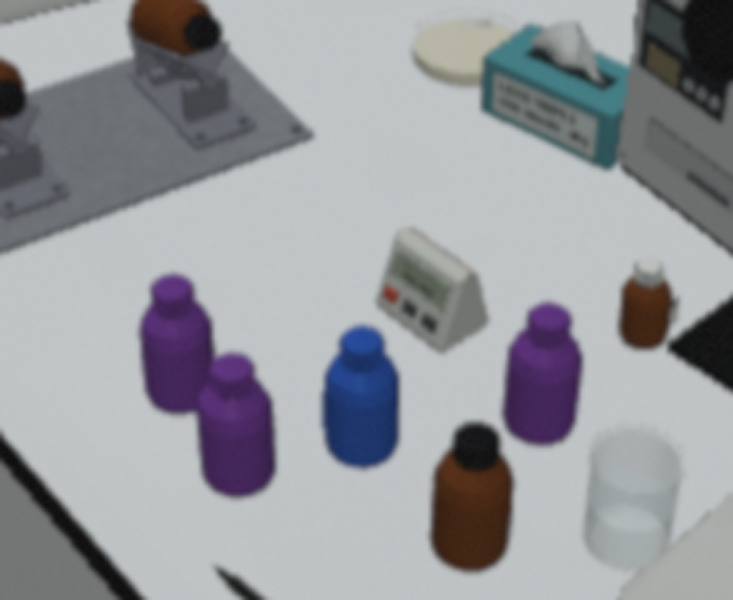

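Nothing else has moved, and the bottle lies seated. Handing in.

```bash
python3 -c "
from h import *
print(robot.sign_off())"
```

```text
the job is handed in; nothing more can be done
None
```

The amber bottle beside the timer (top image, pixel 345, 251) now lies released in the empty far rest, cap up the slope and foot against the stop. I handed the job in at about 15 s of the 42 s allowed.

**How it went:** I gripped the bottle with the tool tilted 20°, turned it 70°, and lowered it into the V until both walls pushed back. I then slid it down to the stop, opened the fingers and backed away.

**Last checks**
- **Position:** silhouette fits in both views put the new bottle within 0.5 mm of the laid bottle's pose shifted by the rest spacing. The two axes agree within 0.7°.
- **Other objects:** the timer, other amber bottle, beaker, oil bottle and laid bottle look the same in the side view before and after.
- **Robot:** the gripper was open and clear, about 0.35 m up.

**What disagreed**
- **Contact points:** the bottle met the V about 4 mm higher and the stop about 3 mm lower down the slope than I had calculated, so I placed it by touch.
- **Stop force:** pushing against the stop briefly reached about 49 N along the slope at the wrist. That is under the 120 N wrist limit, and I took the load to be on the bottle in the fingers, not the gripper's body.
- **Slope angle:** the absolute slope in the final fits came out too steep, about 31° for both bottles. I relied on the comparison between the two bottles and on the arm's own reading of about 20° just before release.

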